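# Close down the clay trimming bench

## Task

Close down the trimming bench: push every plaster offcut along the steel ledge and over its back edge so that it drops into the chute (push, do not lift them), and after that press the treadle right down to its stop for a moment to rap the chute, and let it come back up. Put every terracotta test bell on the rail, entering at the open end so that it hangs by its collar, and slide them home, one close behind the other up to the closed end. Leave the white glaze jar and everything else where it stands.

Things in the scene. Friction and masses are not known exactly. Their poses are not given: they have to be found in the camera images.
- bell1: terracotta test bell on its hanger, loose, standing on the table; one of the three may be absent. From below: round bell 64 mm across, 44 mm high; neck 10 mm thick from 44 to 70 mm; steel collar disc 40 mm across from 70 to 78 mm; round wooden grip 22 mm across from 78 to 114 mm. Origin: centre of its underside, z up along its axis; about 0.3 kg (0.2 to 0.4).
- bell2: terracotta test bell on its hanger, loose, standing on the table; one of the three may be absent. From below: round bell 64 mm across, 44 mm high; neck 10 mm thick from 44 to 70 mm; steel collar disc 40 mm across from 70 to 78 mm; round wooden grip 22 mm across from 78 to 114 mm. Origin: centre of its underside, z up along its axis; about 0.3 kg (0.2 to 0.4).
- bell3: terracotta test bell on its hanger, loose, standing on the table; one of the three may be absent. From below: round bell 64 mm across, 44 mm high; neck 10 mm thick from 44 to 70 mm; steel collar disc 40 mm across from 70 to 78 mm; round wooden grip 22 mm across from 78 to 114 mm. Origin: centre of its underside, z up along its axis; about 0.3 kg (0.2 to 0.4).
- offcut1: plaster offcut, a plain white bar 34 (its x) x 60 (its y) x 24 mm high, loose, lying on the steel ledge; one of the three may be absent. Origin: centre of its underside. About 0.12 kg.
- offcut2: plaster offcut, a plain white bar 34 (its x) x 60 (its y) x 24 mm high, loose, lying on the steel ledge; one of the three may be absent. Origin: centre of its underside. About 0.12 kg.
- offcut3: plaster offcut, a plain white bar 34 (its x) x 60 (its y) x 24 mm high, loose, lying on the steel ledge; one of the three may be absent. Origin: centre of its underside. About 0.12 kg.
- rail: fixed hanging rail: two level aluminium bars, each 20 mm wide, 12 mm thick, tops 130 mm above the table, with a 20 mm slot between. Origin: on the table under its middle. x runs along the slot from the open end (x = -115 mm; flared tips reach out to -142 mm) to the steel plate closing it (inner face x = 115 mm, 142 mm high). Posts outside the bars at x = -30, y = +-56 mm, no higher than the bars.
- rail_mouth (a point): middle of the slot where the straight bars start at the open end, level with their top (130 mm up). A bell hangs with its neck in the slot and its collar on the bars, its underside then 60 mm above the table.
- rail_stop (a point): middle of the slot at the end plate's inner face, level with the bars' top. The round bell itself meets the plate, with its centre 32 mm from this face; two hanging bells touch at 64 mm between centres.
- station: fixed trimming stand. Origin: on the table under the middle of the ledge's back edge. Flat steel ledge, top 90 mm above the table, from x = -130 mm to the back edge at x = 0, y from -130 to 130 mm. Behind it (x 0 to 155 mm, same width) the open chute with a sloping floor, side walls 75 mm and far wall 85 mm high. The treadle is at the left, centred on y = 190 mm.
- treadle (a joint): spring treadle of the stand: 0 at rest (raised), 0.26 rad at its stop (level). Plate 80 mm wide, pivot across it at station x = 50 mm, height 45 mm; free end towards station -x, 125 mm from the pivot. The spring brings it back; about 3.5 N on the pad starts it and about 10 N holds it at the stop.
- treadle_pad (a point): middle of the top of the treadle's rubber pad, about 100 mm from the pivot, about 78 mm up at rest and 52 mm up with the treadle at its stop; moves with the treadle
- glaze_jar: white lidded jar, 66 mm across, 85 mm high; origin under its centre. A bystander, loose, to be left where it is.
Mind the look-alikes: they are no part of the job. Leave any black look-alike of the offcut1 alone.

How it is judged:
By the outcome, as a careful person would: the job done as asked, in the order asked, and still so for the second after the job is handed in, with the robot touching nothing.
Of offcut1, offcut2, offcut3 only 2 to 3 are there at a start; the rules pass over those that are not, and their reading is None.
Of bell1, bell2, bell3 only 2 to 3 are there at a start; the rules pass over those that are not, and their reading is None.
At some moment in a run one of bell1, bell2, bell3 may be knocked a few centimetres aside while the robot is not near it.
It also fails if it takes over 210 s, if anything falls off the work surface, if the arm or the gripper's body presses on something with over 40 N, if the wrist force passes 120 N, or if a joint passes its speed limit or range.

## Robot

A 6-joint arm with a two-finger parallel gripper is mounted at the origin on the work surface. World frame = base frame: x ahead of the robot, y to its left, z up, the work surface at z = 0. Lengths are in m, angles in rad, forces in N, time in s.
With the tool pointing down it reaches from about 0.35 to 0.8 m from the base axis. Payload 7.3 kg.
Tool frame: the origin (TCP) lies at the very end of the fingers, on their centre line; the grasp point (between the pads) lies 19 mm behind it (manip.hold_point_z is the z of the grasp point in the tool frame, in m); z points along the fingers, y is the line along which they close (so a half turn about z gives the same grasp; the last joint's range is limited). The gripper opens to 85 mm and grips with 20 to 120 N. Pads are 22 mm wide; open, the fingers measure 114 mm over their backs; the gripper's body (76 mm by 85 mm) begins 54 mm behind the grasp point. The pads swing forward as they close: fully open they stand 13 mm farther back than shut.
Start: joints at [1.122, 0.342, 1.524, -0, 1.275, -0.146], TCP at [0.157, 0.501, 0.209] pointing down, gripper open.
Joint ranges: [-2.53, 2.53], [-0.77, 2.02], [0.04, 2.7], [-1, 4.14], [0.28, 2.66], [-3.11, 3.11]. Speed limits (rad/s): [2.57, 2.57, 3.14, 3.14, 3.14, 3.14].

## Interface

Orientations are given as a 3x3 rotation matrix whose columns are the frame's x, y, z axes.
In Python, from plant import manip gives the robot as it stands.
- The arm moves only by the tool carry_out, never from a script. Its argument "motion" is a list that holds one entry, the list of rows, each a list of 7 numbers: the shift along the tool's x, y, z in cm, then the turn, a rotation vector about the tool's x, y, z in degrees, then the closure, from 0 (fully open) to 1 (shut). A call has 1 to 8 rows; each row is the pose to reach, as a shift and turn from the pose commanded when the call began, along the tool's axes at that moment; what a row does not reach only later rows make up. A row lasts 1/12 s, in which the tool goes at most 41.7 mm and 7.16 degrees, less where a joint would pass 70% of its speed; a pose out of reach is approached as far as the arm can. A call with a gripper value outside its range is refused whole. The fingers move at their own pace and stop on an object; "force" is the grip in N (left out, the last holds). Time passes only in rows, so rows that repeat a pose let the fingers close. It gives the time, the measured TCP pose, the force, the opening and the grip force at its end, in the units of the state.
- manip.read_state(): the state, without advancing time (a new reading comes with each control period).
- manip.camera(name): name is "scene" or "top"; returns the picture (384x512x3 uint8, red, green, blue); there is no depth.
- manip.camera_params(name): a dict with "mtx" (3x3 intrinsics, pixels), "rvec" (rotation vector, rad) and "tvec" (3), from world to camera coordinates, as OpenCV has them. Camera axes: x right, y down, z forward; pixel columns grow to the right and rows downward; lengths in m; the calibration is good to about 2 mm. A picture is of the moment at which its call begins. camera_params takes no time and is no camera call.
- manip.job_done(): hands the job in; it is judged then, once.
The state is a dict: "t": time; "joint_positions": joint angles; "joint_vel": joint speeds; "joint_torque": joint torques, N m; "position": TCP position; "eef_rot": TCP orientation; "force": force on the tool from outside, world axes, zero at the start; "torque": the same for the moment, N m; "opening": finger opening in m; "finger_force": force on a finger pad.
Only numpy, scipy, OpenCV 4.12 (cv2) and the standard library are available. Lean on these libraries where they do the work, as an engineer would, in place of code of your own. Each camera call takes 0.05 s, during which the arm holds its last target. There are 200 camera calls.

## Working session

There is one attempt and no reset: what is moved stays moved. The work goes in short steps, Python scripts to look and compute and a tool call to move; the robot and the scene stay as the last step left them, time stands still between calls to the robot, and variables do not carry over. Pictures are saved under pics/ and viewed, at most 14 in all, crops included, and the job is handed in when it is done.

Besides the shell and the picture viewer there is one more tool, called as name(argument=value, ...), one argument or row to a line, values as JSON. carry_out: Moves the arm, as the interface text tells. Its arguments: {"type":"object","properties":{"motion":{"type":"array"},"force":{"type":"number"}},"required":["motion"]}

```bash
mkdir -p pics; python3 - <<'E'
from plant import manip
import cv2
for n in ("scene","top"):
    cv2.imwrite(f"pics/{n}0.png",cv2.resize(manip.camera(n)[:,:,::-1],(800,600),interpolation=cv2.INTER_CUBIC))
    p=manip.camera_params(n); print(n,p)
s=manip.read_state(); print(s['t'],s['position'],s['eef_rot'],s['opening'],s['force'])
E
```

```text
scene {'mtx': array([[394.12655585,   0.        , 254.73302649],
       [  0.        , 394.12655585, 189.19283321],
       [  0.        ,   0.        ,   1.        ]]), 'rvec': array([ 1.64863611,  2.22701352, -0.61126667]), 'tvec': array([ 0.12581766, -0.49053363,  1.48151503])}
top {'mtx': array([[400.17912517,   0.        , 259.6749627 ],
       [  0.        , 400.17912517, 194.32723316],
       [  0.        ,   0.        ,   1.        ]]), 'rvec': array([ 2.18259191, -2.14208977,  0.09904629]), 'tvec': array([0.04249784, 0.65760073, 1.08383629])}
0.1 [0.15633972 0.50076739 0.20859248] [[-9.54516409e-01  2.98157751e-01 -6.16698016e-04]
 [ 2.98158311e-01  9.54515612e-01 -1.25203714e-03]
 [ 2.15343308e-04 -1.37896363e-03 -9.99999026e-01]] 0.08536070119321484 [-0.01836076  0.63338001  1.97312365]
```

View pics/scene0.png

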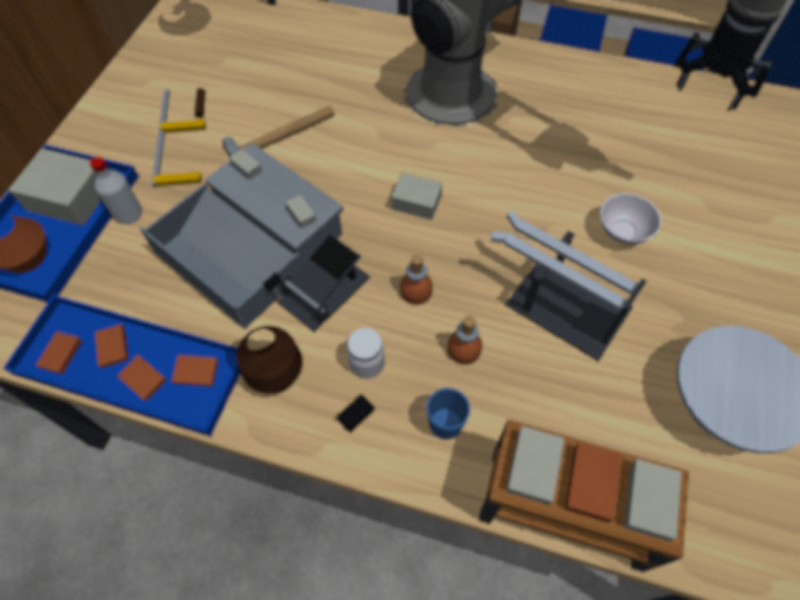

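View pics/top0.png

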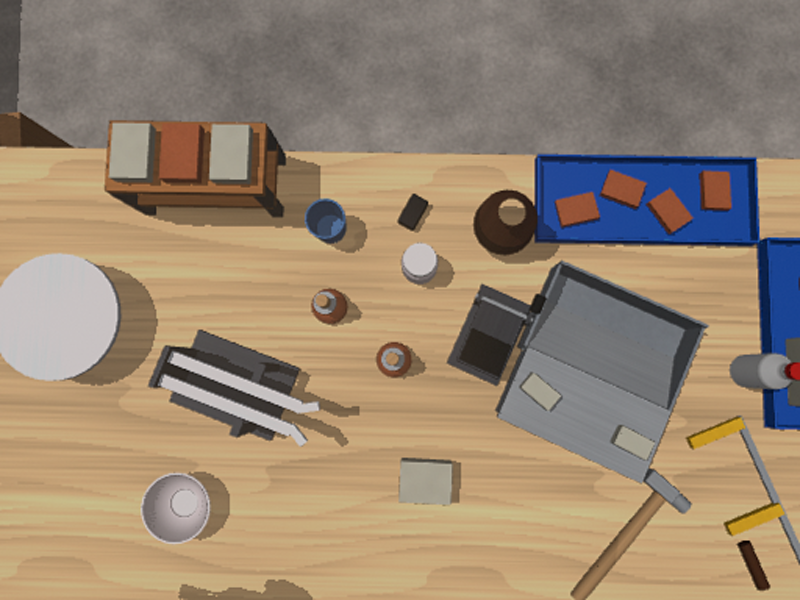

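Top view (800×600 px): white bars on the ledge at (541,391) and (634,442) are the offcuts. Look-alikes that I'll leave alone are the black bar (413,211), the large white block on the table (428,480) and the white slabs on the rack (131,150) and (231,150). The bells are at (329,305) and (394,359), with the brown vase at (506,222) and the jar at (420,262). The rail is open at lower right (310,420). I'll check these in close crops.

```bash
cat > h.py <<'E'
import numpy as np, cv2
from plant import manip
from scipy.spatial.transform import Rotation as R
def cam(n):
    p=manip.camera_params(n); return p['mtx'],cv2.Rodrigues(p['rvec'])[0],p['tvec'].ravel()
def ray(n,uv,z):
    K,Rm,t=cam(n); d=Rm.T@np.linalg.inv(K)@np.array([*uv,1.]); c=-Rm.T@t
    return (c+d*(z-c[2])/d[2])[:2]
def proj(n,P):
    K,Rm,t=cam(n); q=K@(Rm@np.asarray(P,float)+t); return q[:2]/q[2]
def crop(n,x0,y0,w,h,s,f):
    im=manip.camera(n)[y0:y0+h,x0:x0+w,::-1]
    cv2.imwrite(f"pics/{f}.png",cv2.resize(im,None,fx=s,fy=s,interpolation=cv2.INTER_CUBIC))
def un(px,x0,y0,s): return ((px[0]+.5)/s-.5+x0,(px[1]+.5)/s-.5+y0)
def st():
    s=manip.read_state(); print('t',round(s['t'],2),'p',np.round(s['position'],4),'yaw(x axis)',round(np.degrees(np.arctan2(s['eef_rot'][1,0],s['eef_rot'][0,0])),2),'F',np.round(s['force'],1),'op',round(s['opening'],4),'ff',round(s['finger_force'],1) if np.isscalar(s['finger_force']) else s['finger_force']); return s
def to(s,P,yaw=None):
    """shift in cm in tool axes to world P (straight down, tool x at yaw deg), turn in deg"""
    Rm=s['eef_rot']; d=Rm.T@(np.asarray(P)-s['position'])*100
    out=np.round(d,2)
    if yaw is not None:
        a=np.radians(yaw); T=np.array([[np.cos(a),np.sin(a),0],[np.sin(a),-np.cos(a),0],[0,0,-1]])
        print('shift',out,'turn',np.round(np.degrees(R.from_matrix(Rm.T@T).as_rotvec()),2))
    else: print('shift',out)
E
python3 - <<'E'
from h import *
crop('top',92,175,195,120,4,'c1'); crop('top',280,160,180,150,4,'c2')
E
```

```text
(no output)
```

View pics/c1.png

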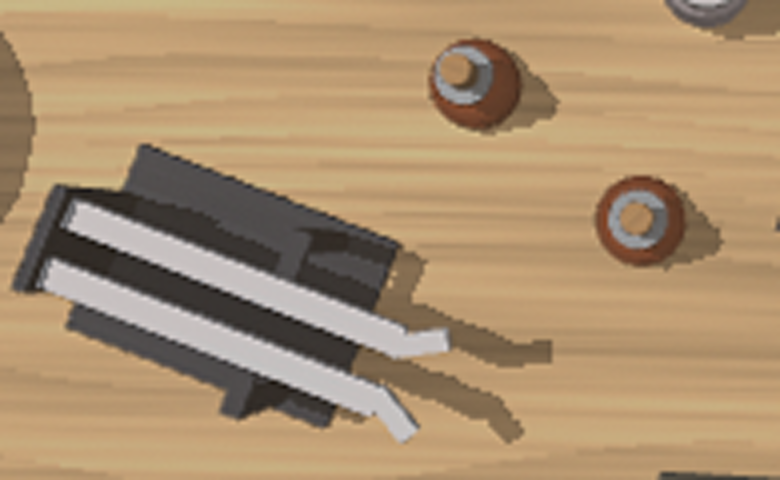

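View pics/c2.png

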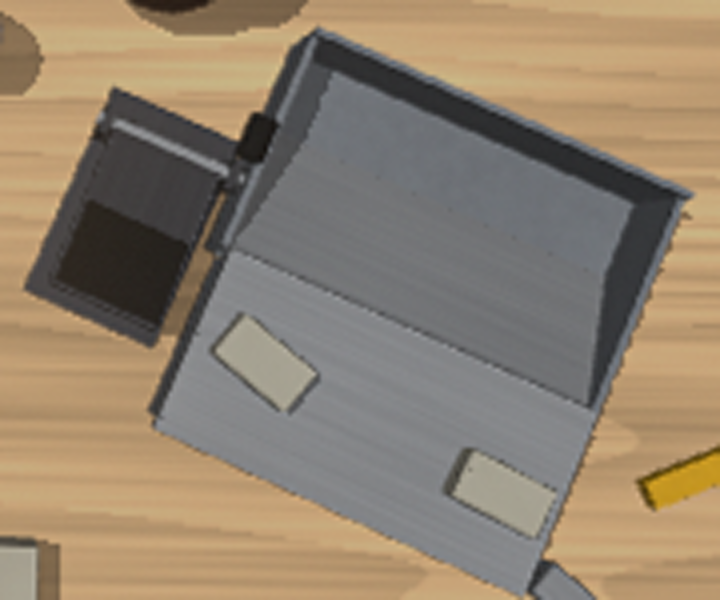

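The crops confirm two standing bells (collars at (464,75) and (638,220) in c1). They also confirm two whole white bars on the ledge, centred at (266,363) and (504,493) in c2, and the treadle pad at about (122,263). The rail slot runs from its mouth at (388,371) to the plate at (59,243).

```bash
python3 - <<'E'
from h import *
a=lambda px,z: ray('top',un(px,92,175,4),z)
b=lambda px,z: ray('top',un(px,280,160,4),z)
m=a((388,371),.13);s=a((59,243),.13);print('mouth',m,'stop',s,'len',np.linalg.norm(m-s),'dir',np.degrees(np.arctan2(*(s-m)[::-1])))
print('bellA',a((464,75),.078),a((458,69),.114),a((475,85),.022)); print('bellB',a((638,220),.078),a((636,218),.114))
FL,FR,BL,BR=[b(p,.09) for p in((153,425),(530,597),(230,248),(592,407))]
for n,p in zip(('FL','FR','BL','BR'),(FL,FR,BL,BR)):print(n,p)
print('w',np.linalg.norm(BL-BR),np.linalg.norm(FL-FR),'d',np.linalg.norm(BL-FL),'ydir',np.degrees(np.arctan2(*(BL-BR)[::-1])),np.degrees(np.arctan2(*(FL-FR)[::-1])),'xdir',np.degrees(np.arctan2(*(BL-FL)[::-1])))
O=(BL+BR)/2; y=(BL-BR)/np.linalg.norm(BL-BR); x=np.array([y[1],-y[0]])
print('O',O,'x',x)
for nm,c in (('o1',[(243,315),(318,377),(292,410),(213,350)]),('o2',[(470,450),(556,490),(537,537),(452,495)])):
    w=np.array([b(p,.114) for p in c]); ce=w.mean(0); print(nm,ce,'station',(ce-O)@x,(ce-O)@y,'corners st',np.round(np.c_[(w-O)@x,(w-O)@y],3).tolist())
w=b((122,263),.075);print('pad',w,(w-O)@x,(w-O)@y)
print('jar',ray('top',un((420,258),0,0,1.5625),.085))
E
```

```text
mouth [0.45911341 0.22839934] stop [0.53497785 0.44053651] len 0.22529445570115292 dir 70.32194585640006
bellA [0.6521911  0.19424603] [0.65229876 0.19308942] [0.65104525 0.1942985 ]
bellB [0.55733048 0.07515864] [0.55804093 0.07529418]
FL [ 0.46652875 -0.10095154]
FR [ 0.36242383 -0.34294541]
BL [ 0.5824351  -0.15100397]
BR [ 0.48379184 -0.38543347]
w 0.25433773484807565 0.26343665564313606 d 0.12625184228092792 ydir 67.1796120417269 66.72279253562188 xdir -23.35638523959982
O [ 0.53311347 -0.26821872] x [ 0.9217252  -0.38784359]
o1 [ 0.50876054 -0.16978875] station -0.06062214463740441 0.08128025663793607 corners st [[-0.039, 0.107], [-0.056, 0.048], [-0.081, 0.055], [-0.067, 0.116]]
o2 [ 0.43032693 -0.31898482] station -0.07505163845077366 -0.08665748787808164 corners st [[-0.059, -0.057], [-0.06, -0.116], [-0.092, -0.116], [-0.089, -0.057]]
pad [ 0.57167658 -0.08186738] -0.03673058877720277 0.18672118365484028
jar [0.73124163 0.03164159]
```

```bash
python3 - <<'E'
from h import *
s=st(); to(s,[.40,.12,.25],157.2)
# subsequent, frame yaw 157.2
a=np.radians(157.2);T=np.array([[np.cos(a),np.sin(a),0],[np.sin(a),-np.cos(a),0],[0,0,-1]])
O=np.array([.5331,-.2682]);x=np.array([.9217,-.3878]);y=np.array([.3878,.9217])
pts=[np.array([.40,.12,.25])]
for (sx,sy,z) in ((-.118,.081,.15),(-.118,.081,.099),(.012,.081,.099),(-.125,-.087,.15)): pts.append(np.r_[O+sx*x+sy*y,z])
for p,q in zip(pts,pts[1:]): print(np.round(q,3),np.round(T.T@(q-p)*100,2))
E
```

```text
t 0.2 p [0.1564 0.5009 0.2088] yaw(x axis) 162.65 F [ 0.1 -0.1  0.2] op 0.0856 ff 0.0
shift [-34.61 -29.1   -4.1 ] turn [-0.05 -0.01  5.45]
[ 0.456 -0.148  0.15 ] [-15.52 -22.53  10.  ]
[ 0.456 -0.148  0.099] [0.  0.  5.1]
[ 0.576 -0.198  0.099] [-13.  -0.   0.]
[ 0.384 -0.3    0.15 ] [ 13.7  -16.79  -5.1 ]
```

carry_out(
  motion=[
    [[-17.3,-14.5,-4.1,0,0,5.45,0.75],[-17.3,-14.5,-4.1,0,0,5.45,0.75],[-17.3,-14.5,-4.1,0,0,5.45,0.75],[-17.3,-14.5,-4.1,0,0,5.45,0.75],[-17.3,-14.5,-4.1,0,0,5.45,0.75],[-17.3,-14.5,-4.1,0,0,5.45,0.75],[-17.3,-14.5,-4.1,0,0,5.45,0.75],[-17.3,-14.5,-4.1,0,0,5.45,0.75]],
  ],
)

```text
t: 0.87
position: [0.279, 0.3105, 0.2505]
eef_rot: [[-0.921, 0.39, 0.0], [0.39, 0.921, 0.001], [-0.0, 0.001, -1.0]]
force: [-1.0, 0.7, 0.3]
opening: 0.0214
finger_force: 0.0
```

carry_out(
  motion=[
    [[-18.6,-12.9,0,0,0,0,0.75],[-18.6,-12.9,0,0,0,0,0.75],[-18.6,-12.9,0,0,0,0,0.75],[-18.6,-12.9,0,0,0,0,0.75],[-18.6,-12.9,0,0,0,0,0.75],[-18.6,-12.9,0,0,0,0,0.75],[-18.6,-12.9,0,0,0,0,0.75],[-18.6,-12.9,0,0,0,0,0.75]],
  ],
)

```text
t: 1.53
position: [0.3999, 0.1205, 0.2496]
eef_rot: [[-0.921, 0.389, -0.001], [0.389, 0.921, 0.001], [0.002, -0.0, -1.0]]
force: [-0.2, 1.7, 0.9]
opening: 0.0209
finger_force: 0.0
```

carry_out(
  motion=[
    [[-15.5,-22.5,7,0,0,0,0.75],[-15.5,-22.5,7,0,0,0,0.75],[-15.5,-22.5,7,0,0,0,0.75],[-15.5,-22.5,7,0,0,0,0.75],[-15.5,-22.5,7,0,0,0,0.75],[-15.5,-22.5,7,0,0,0,0.75],[-15.5,-22.5,7,0,0,0,0.75],[-15.5,-22.5,7,0,0,0,0.75]],
  ],
)

```text
t: 2.2
position: [0.4563, -0.1498, 0.1783]
eef_rot: [[-0.921, 0.389, -0.002], [0.389, 0.921, -0.0], [0.002, -0.001, -1.0]]
force: [-0.4, 0.6, -0.3]
opening: 0.0214
finger_force: 0.0
```

carry_out(
  motion=[
    [[0,0,4,0,0,0,0.75],[0,0,6,0,0,0,0.75],[0,0,7,0,0,0,0.75],[0,0,7.8,0,0,0,0.75],[0,0,7.8,0,0,0,0.75]],
  ],
)

```text
t: 2.62
position: [0.4551, -0.1451, 0.1009]
eef_rot: [[-0.923, 0.385, -0.002], [0.385, 0.923, 0.002], [0.003, 0.001, -1.0]]
force: [0.5, -0.2, 0.4]
opening: 0.0216
finger_force: 0.0
```

```bash
python3 - <<'E'
from h import *
st(); crop('scene',80,80,160,120,5,'c3')
E
```

```text
t 2.62 p [ 0.4551 -0.1451  0.1009] yaw(x axis) 157.33 F [ 0.5 -0.2  0.4] op 0.0216 ff 0.0
```

View pics/c3.png

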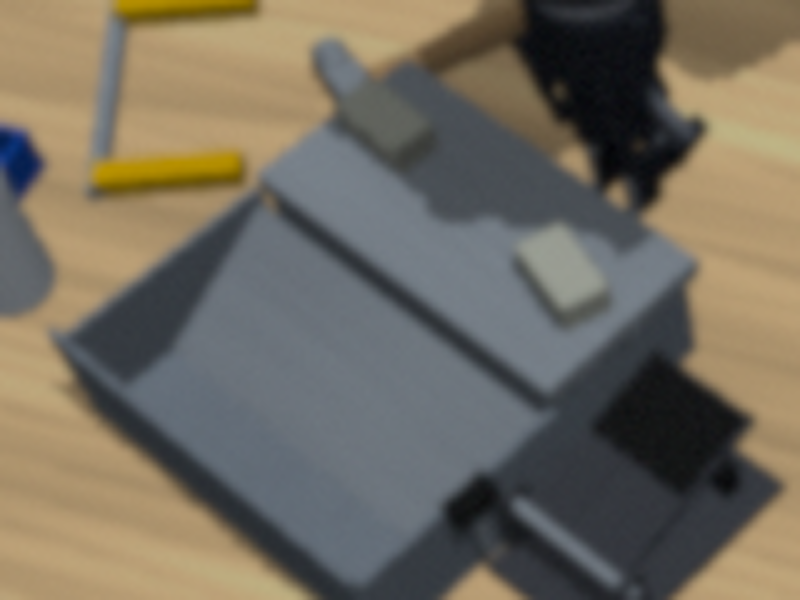

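The scene crop shows the fingertips at about (625,195) on the front of the ledge, behind the near offcut at (565,270). Both bars are still in place, so I'll push.

carry_out(
  motion=[
    [[-1,0,0,0,0,0,0.75],[-2,0,0,0,0,0,0.75],[-3,0,0,0,0,0,0.75],[-4,0,0,0,0,0,0.75],[-5,0,0,0,0,0,0.75],[-6,0,0,0,0,0,0.75],[-7,0,0,0,0,0,0.75],[-8,0,0,0,0,0,0.75]],
  ],
)

```text
t: 3.33
position: [0.5308, -0.1779, 0.1036]
eef_rot: [[-0.922, 0.387, 0.002], [0.387, 0.922, -0.001], [-0.002, 0.0, -1.0]]
force: [-1.0, -1.0, -0.6]
opening: 0.0211
finger_force: 0.0
```

carry_out(
  motion=[
    [[-1,0,0,0,0,0,0.75],[-2,0,0,0,0,0,0.75],[-3,0,0,0,0,0,0.75],[-4,0,0,0,0,0,0.75],[-5,0,0,0,0,0,0.75],[-5.5,0,0,0,0,0,0.75],[-5.5,0,0,0,0,0,0.75]],
  ],
)

```text
t: 3.92
position: [0.5814, -0.1995, 0.1031]
eef_rot: [[-0.922, 0.387, 0.002], [0.387, 0.922, -0.001], [-0.002, 0.0, -1.0]]
force: [-0.2, -0.4, 0.4]
opening: 0.0218
finger_force: 0.0
```

```bash
python3 - <<'E'
from h import *
s=st(); to(s,[.384,-.30,.15],157.2); crop('scene',80,80,160,120,5,'c4')
E
```

```text
t 3.92 p [ 0.5814 -0.1995  0.1031] yaw(x axis) 157.24 F [-0.2 -0.4  0.4] op 0.0218 ff 0.0
shift [ 14.3  -16.91  -4.72] turn [0.01 0.13 0.04]
```

View pics/c4.png

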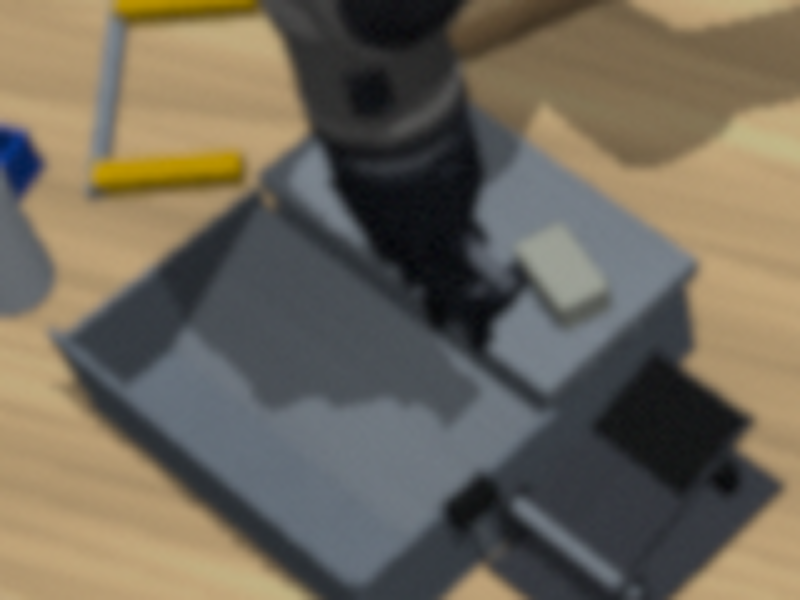

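The offcut at (565,270) hasn't moved: the fingers passed beside it and now stand at about (460,340). I'll check my localisation against the scene camera.

```bash
python3 - <<'E'
from h import *
f=lambda P:(proj('scene',P)-[80,80]+.5)*5-.5
for n,P in dict(tcp=[.5814,-.1995,.103],o1=[.5088,-.1698,.114],FL=[.4665,-.101,.09],BL=[.5824,-.151,.09],BR=[.4838,-.3854,.09],o2=[.4303,-.319,.114]).items(): print(n,np.round(f(P)),np.round((proj('top',P)-[280,160]+.5)*4-.5))
sc=lambda px,z: ray('scene',un(px,80,80,5),z)
print('o1 scene',sc((562,263),.114),'FL',sc((697,265),.09),'BL',sc((545,400),.09),'BR',sc((262,188),.09))
E
```

```text
tcp [468. 356.] [309. 250.]
o1 [559. 261.] [266. 363.]
FL [696. 259.] [153. 425.]
BL [548. 390.] [230. 248.]
BR [259. 177.] [592. 407.]
o2 [383. 111.] [504. 493.]
o1 scene [ 0.50980153 -0.16745462] FL [ 0.47090592 -0.0988986 ] BL [ 0.58970049 -0.15002377] BR [ 0.49165781 -0.37921819]
```

The positions agree in both views. At 3/4 closure the tips sit about 1 cm above the TCP, so they passed over the bar. I'll go back, shut the fingers and push again.

carry_out(
  motion=[
    [[0,0,-4,0,0,0,1],[0,0,-4,0,0,0,1],[13.8,0,-4,0,0,0,1],[13.8,0,-4,0,0,0,1],[13.8,0,-4,0,0,0,1],[13.8,0,-4,0,0,0,1],[13.8,0,-4,0,0,0,1],[13.8,0,-4,0,0,0,1]],
  ],
)

```text
t: 4.63
position: [0.4532, -0.1461, 0.1434]
eef_rot: [[-0.922, 0.387, 0.003], [0.387, 0.922, -0.001], [-0.003, -0.0, -1.0]]
force: [0.0, 0.5, -0.3]
opening: 0.0
finger_force: 0.0
```

carry_out(
  motion=[
    [[0,0,2,0,0,0,1],[0,0,3.5,0,0,0,1],[0,0,4,0,0,0,1],[0,0,4.5,0,0,0,1],[0,0,4.5,0,0,0,1],[0,0,4.5,0,0,0,1]],
  ],
)

```text
t: 5.13
position: [0.4535, -0.1465, 0.0975]
eef_rot: [[-0.922, 0.387, 0.001], [0.387, 0.922, -0.0], [-0.001, 0.0, -1.0]]
force: [0.3, 1.6, 0.4]
opening: 0.0
finger_force: 0.0
```

carry_out(
  motion=[
    [[-1,0,0,0,0,0,1],[-2,0,0,0,0,0,1],[-3,0,0,0,0,0,1],[-4,0,0,0,0,0,1],[-5,0,0,0,0,0,1],[-6,0,0,0,0,0,1],[-7,0,0,0,0,0,1],[-8,0,0,0,0,0,1]],
  ],
)

```text
t: 5.8
position: [0.5277, -0.1777, 0.0981]
eef_rot: [[-0.922, 0.387, 0.002], [0.387, 0.922, -0.001], [-0.002, -0.0, -1.0]]
force: [0.1, -1.4, 0.3]
opening: -0.0003
finger_force: 0.0
```

```bash
python3 - <<'E'
from h import *
s=st(); crop('scene',80,80,160,120,5,'c5')
E
```

```text
t 5.8 p [ 0.5277 -0.1777  0.0981] yaw(x axis) 157.2 F [ 0.1 -1.4  0.3] op -0.0003 ff 0.0
```

View pics/c5.png

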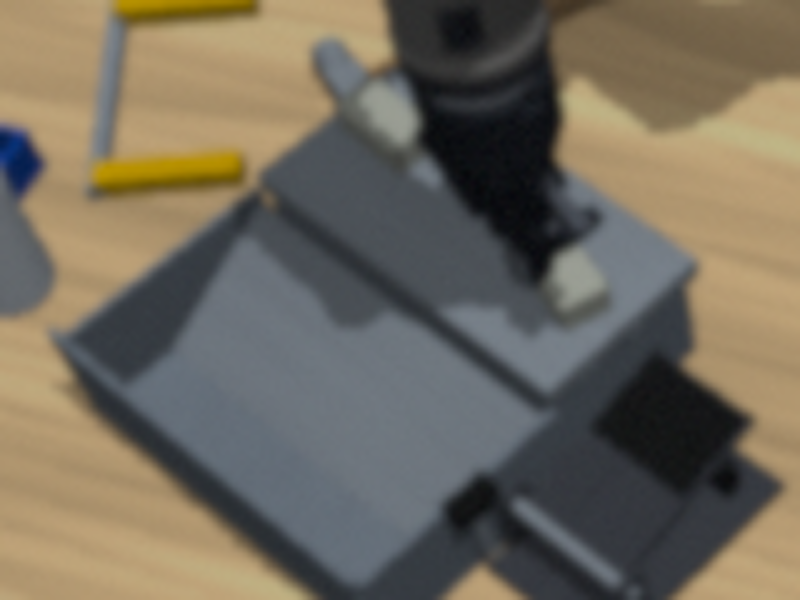

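```bash
python3 - <<'E'
from h import *
s=manip.read_state()
f=lambda P:(proj('scene',P)-[80,80]+.5)*5-.5
p=s['position']
for dz in (0,.01,.02,.03,.06): print(dz,f(p+[0,0,dz]))
O=np.array([.5331,-.2682]);print('station',(p[:2]-O)@[.9217,-.3878],(p[:2]-O)@[.3878,.9217])
crop('top',330,205,100,80,7,'c6')
g=lambda P:(proj('top',P)-[330,205]+.5)*7-.5
print('top tcp',g(p),g(p+[0,0,.05]),'o1',g([.5088,-.1698,.114]))
E
```

```text
0 [536.31134852 300.44061723]
0.01 [533.62783676 290.04821617]
0.02 [530.90414985 279.50022937]
0.03 [528.13937881 268.79313656]
0.06 [519.58904993 235.68038927]
station -0.038188988525442606 0.08120242493167658
top tcp [131.43992436 263.28340441] [161.08040781 265.46084137] o1 [116.65567963 320.36858612]
```

View pics/c6.png

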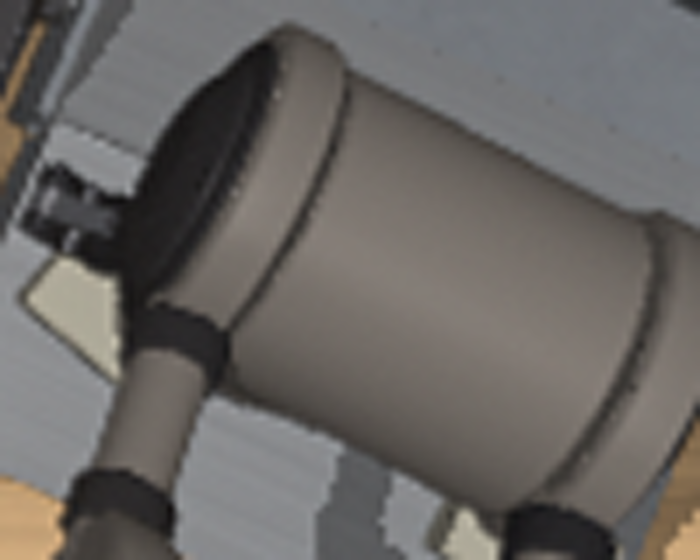

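The bar is still in place with its corner at (27,300), so the finger tips must be higher than the reported TCP. I'll go back and probe the clear part of the ledge for contact.

carry_out(
  motion=[
    [[0,0,-4,0,0,0,1],[0,0,-4,0,0,0,1],[8,0,-4,0,0,0,1],[8,0,-4,0,0,0,1],[8,0,-4,0,0,0,1],[8,0,-1,0,0,0,1],[8,0,0,0,0,0,1],[8,0,0,0,0,0,1]],
  ],
)

```text
t: 6.57
position: [0.4514, -0.1454, 0.096]
eef_rot: [[-0.922, 0.388, -0.003], [0.388, 0.922, 0.001], [0.003, 0.0, -1.0]]
force: [-0.2, 0.1, 0.2]
opening: 0.0003
finger_force: 0.0
```

carry_out(
  motion=[
    [[0,0,0.2,0,0,0,1],[0,0,0.4,0,0,0,1],[0,0,0.4,0,0,0,1]],
  ],
)

```text
t: 6.82
position: [0.4534, -0.1464, 0.0938]
eef_rot: [[-0.922, 0.387, 0.001], [0.387, 0.922, -0.001], [-0.001, -0.0, -1.0]]
force: [0.5, 0.7, 0.2]
opening: -0.0001
finger_force: 0.0
```

carry_out(
  motion=[
    [[0,0,0.2,0,0,0,1],[0,0,0.4,0,0,0,1],[0,0,0.4,0,0,0,1]],
  ],
)

```text
t: 7.07
position: [0.4529, -0.1462, 0.0891]
eef_rot: [[-0.922, 0.387, 0.0], [0.387, 0.922, 0.0], [0.0, 0.0, -1.0]]
force: [-0.0, 0.2, 0.1]
opening: 0.0
finger_force: 0.0
```

```bash
python3 - <<'E'
from h import *
s=st(); print(manip.hold_point_z, s['joint_positions']); crop('scene',170,80,60,45,12,'c7')
g=lambda P:(proj('scene',P)-[170,80]+.5)*12-.5
p=s['position']
for dz in (0,.01,.02,.03): print(dz,g(p+[0,0,dz]))
E
```

```text
t 7.07 p [ 0.4529 -0.1462  0.0891] yaw(x axis) 157.2 F [-0.   0.2  0.1] op 0.0 ff 0.0
-0.0187 [-4.73494563e-01  3.94343327e-01  1.82213955e+00  1.07761458e-04
  9.25138528e-01 -1.64646880e+00]
0 [443.81204643 543.53453373]
0.01 [439.27904377 518.1328063 ]
0.02 [434.68042612 492.36339011]
0.03 [430.01475844 466.21824356]
```

View pics/c7.png

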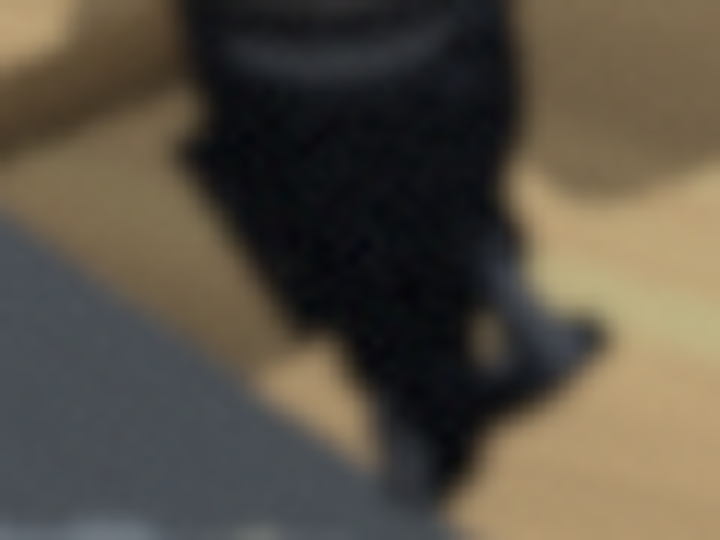

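carry_out(
  motion=[
    [[-0.8,0,0.2,0,0,0,1],[-0.8,0,0.4,0,0,0,1],[-0.8,0,0.4,0,0,0,1]],
  ],
)

```text
t: 7.37
position: [0.4605, -0.1494, 0.0848]
eef_rot: [[-0.922, 0.388, -0.0], [0.388, 0.922, 0.0], [0.0, 0.0, -1.0]]
force: [-0.1, 0.1, -0.5]
opening: -0.0001
finger_force: 0.0
```

carry_out(
  motion=[
    [[0,0,0.2,0,0,0,1],[0,0,0.3,0,0,0,1],[0,0,0.3,0,0,0,1]],
  ],
)

```text
t: 7.62
position: [0.4599, -0.1491, 0.0818]
eef_rot: [[-0.922, 0.388, -0.001], [0.388, 0.922, 0.0], [0.001, 0.0, -1.0]]
force: [-0.3, 0.5, -0.5]
opening: 0.0003
finger_force: 0.0
```

carry_out(
  motion=[
    [[0,0,0.2,0,0,0,1],[0,0,0.3,0,0,0,1],[0,0,0.3,0,0,0,1]],
  ],
)

```text
t: 7.87
position: [0.46, -0.1492, 0.079]
eef_rot: [[-0.922, 0.388, -0.0], [0.388, 0.922, 0.0], [0.0, 0.0, -1.0]]
force: [-0.0, 0.4, 0.1]
opening: -0.0
finger_force: 0.0
```

carry_out(
  motion=[
    [[0,0,0.1,0,0,0,1],[0,0,0.2,0,0,0,1],[0,0,0.2,0,0,0,1]],
  ],
)

```text
t: 8.12
position: [0.4601, -0.1492, 0.077]
eef_rot: [[-0.922, 0.387, -0.0], [0.387, 0.922, 0.0], [0.0, 0.0, -1.0]]
force: [-0.2, -0.0, -0.5]
opening: 0.0001
finger_force: 0.0
```

carry_out(
  motion=[
    [[0,0,0.1,0,0,0,1],[0,0,0.2,0,0,0,1],[0,0,0.2,0,0,0,1]],
  ],
)

```text
t: 8.37
position: [0.4601, -0.1492, 0.075]
eef_rot: [[-0.922, 0.388, -0.0], [0.388, 0.922, 0.0], [0.0, 0.0, -1.0]]
force: [0.3, -0.7, -0.1]
opening: 0.0003
finger_force: 0.0
```

carry_out(
  motion=[
    [[0,0,0.1,0,0,0,1],[0,0,0.2,0,0,0,1],[0,0,0.2,0,0,0,1]],
  ],
)

```text
t: 8.62
position: [0.4601, -0.1492, 0.073]
eef_rot: [[-0.922, 0.387, -0.0], [0.387, 0.922, 0.0], [0.0, 0.0, -1.0]]
force: [0.5, 0.9, 0.6]
opening: 0.0001
finger_force: 0.0
```

carry_out(
  motion=[
    [[0,0,0.1,0,0,0,1],[0,0,0.2,0,0,0,1],[0,0,0.2,0,0,0,1]],
  ],
)

```text
t: 8.87
position: [0.4601, -0.1492, 0.071]
eef_rot: [[-0.922, 0.387, -0.0], [0.387, 0.922, 0.0], [0.0, 0.0, -1.0]]
force: [-0.8, 0.1, -0.7]
opening: -0.0002
finger_force: 0.0
```

View it.

```bash
python3 - <<'E'
from h import *
s=st(); crop('scene',165,80,80,60,10,'c8')
g=lambda P:(proj('scene',P)-[165,80]+.5)*10-.5
p=s['position']
for dz in (-.01,0,.01,.02,.03): print(dz,g(p+[0,0,dz]))
print('FL',g([.4665,-.101,.09]),'FR',g([.3624,-.343,.09]),'o1',g([.5088,-.1698,.114]),g([.5088,-.1698,.09]))
E
```

```text
t 8.87 p [ 0.4601 -0.1492  0.071 ] yaw(x axis) 157.2 F [-0.8  0.1 -0.7] op -0.0002 ff 0.0
-0.01 [412.75350563 526.1267769 ]
0 [408.99213729 505.84360041]
0.01 [405.17727562 485.27196118]
0.02 [401.30777131 464.40566147]
0.03 [397.38244184 443.23832469]
FL [542.88656984 517.92373737] FR [-48.52267639 107.79688902] o1 [268.37450808 522.13530817] [280.20166532 572.38349608]
```

View pics/c8.png

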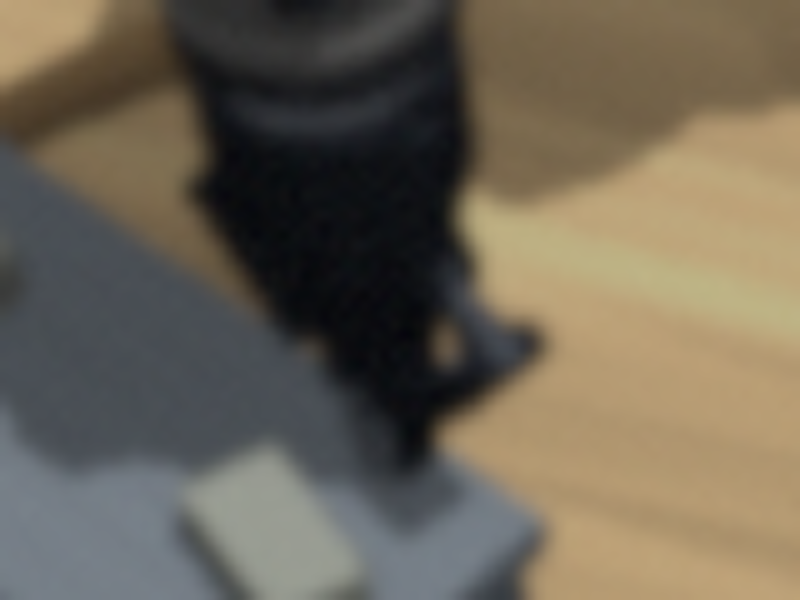

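The tip is at (402,465) and its shadow falls lower, at (410,520), so it's still clear of the ledge. I'll keep descending in small steps until it makes contact.

carry_out(
  motion=[
    [[0,0,0.2,0,0,0,1],[0,0,0.4,0,0,0,1],[0,0,0.4,0,0,0,1]],
  ],
)

```text
t: 9.17
position: [0.4604, -0.1493, 0.0679]
eef_rot: [[-0.922, 0.387, 0.001], [0.387, 0.922, -0.0], [-0.001, 0.0, -1.0]]
force: [-2.6, 1.3, 9.8]
opening: -0.0001
finger_force: 4.7
```

carry_out(
  motion=[
    [[0,0,0.2,0,0,0,1],[0,0,0.3,0,0,0,1],[0,0,0.3,0,0,0,1]],
  ],
)

```text
t: 9.42
position: [0.4605, -0.1494, 0.0678]
eef_rot: [[-0.922, 0.387, 0.002], [0.387, 0.922, -0.001], [-0.002, -0.0, -1.0]]
force: [-11.4, 5.5, 39.1]
opening: 0.0001
finger_force: 19.1
```

Contact came at a reported z of 0.068 where the ledge is at 0.090, so the real tips end 22 mm short of the reported TCP. I'll apply that offset from here on. Next I'll raise 5 mm off contact and push.

carry_out(
  motion=[
    [[0,0,-0.9,0,0,0,1],[-1,0,-0.9,0,0,0,1],[-2,0,-0.9,0,0,0,1],[-3,0,-0.9,0,0,0,1],[-4,0,-0.9,0,0,0,1],[-5,0,-0.9,0,0,0,1],[-6,0,-0.9,0,0,0,1],[-7,0,-0.9,0,0,0,1]],
  ],
)

```text
t: 10.08
position: [0.5249, -0.1764, 0.0729]
eef_rot: [[-0.922, 0.388, -0.001], [0.388, 0.922, 0.0], [0.001, 0.0, -1.0]]
force: [-0.9, -0.6, 1.0]
opening: -0.0001
finger_force: 0.4
```

carry_out(
  motion=[
    [[-1,0,0,0,0,0,1],[-2,0,0,0,0,0,1],[-3,0,0,0,0,0,1],[-4,0,0,0,0,0,1],[-5,0,0,0,0,0,1],[-6,0,0,0,0,0,1],[-6.5,0,0,0,0,0,1],[-6.5,0,0,0,0,0,1]],
  ],
)

```text
t: 10.75
position: [0.5853, -0.2019, 0.0728]
eef_rot: [[-0.922, 0.388, 0.0], [0.388, 0.922, -0.0], [-0.0, 0.0, -1.0]]
force: [-0.1, -0.5, -0.6]
opening: 0.0001
finger_force: 0.0
```

```bash
python3 - <<'E'
from h import *
s=st(); crop('scene',80,80,160,120,5,'c9'); to(s,[.384,-.30,.12],157.2)
E
```

```text
t 10.75 p [ 0.5853 -0.2019  0.0728] yaw(x axis) 157.2 F [-0.1 -0.5 -0.6] op 0.0001 ff 0.0
shift [ 14.75 -16.85  -4.73] turn [ 0.    0.01 -0.  ]
```

View pics/c9.png

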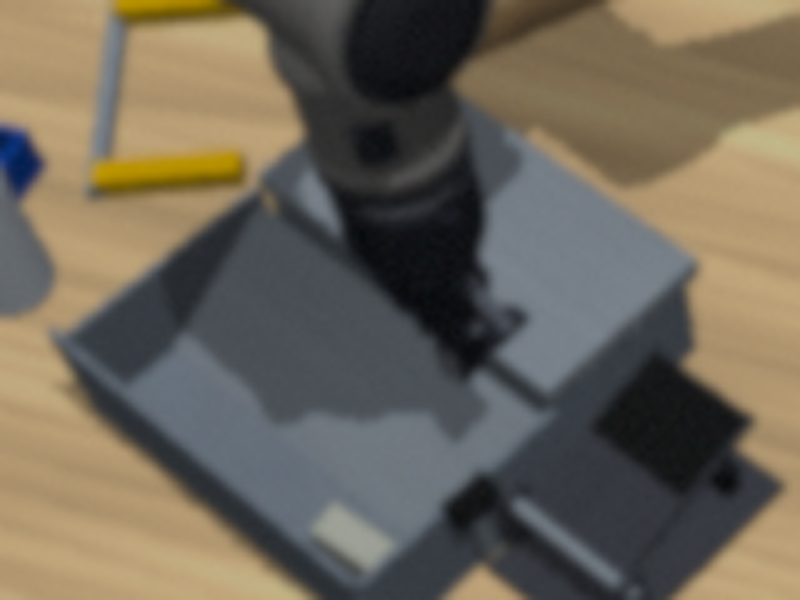

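The first offcut now lies in the chute at (350,535) and the ledge around it is clear. The second offcut is next.

carry_out(
  motion=[
    [[0,0,-4.7,0,0,0,1],[0,0,-4.7,0,0,0,1],[14.7,-16.8,-4.7,0,0,0,1],[14.7,-16.8,-4.7,0,0,0,1],[14.7,-16.8,-4.7,0,0,0,1],[14.7,-16.8,-4.7,0,0,0,1],[14.7,-16.8,-4.7,0,0,0,1],[14.7,-16.8,-4.7,0,0,0,1]],
  ],
)

```text
t: 11.47
position: [0.3797, -0.3003, 0.1205]
eef_rot: [[-0.921, 0.389, -0.001], [0.389, 0.921, -0.0], [0.001, -0.001, -1.0]]
force: [0.9, -0.3, -0.1]
opening: 0.0
finger_force: 0.0
```

carry_out(
  motion=[
    [[0,0,0,0,0,0,1],[0,0,3,0,0,0,1],[0,0,4,0,0,0,1],[0,0,4.6,0,0,0,1],[0,0,4.6,0,0,0,1]],
  ],
)

```text
t: 11.88
position: [0.3842, -0.2985, 0.0733]
eef_rot: [[-0.922, 0.387, -0.001], [0.387, 0.922, 0.002], [0.002, 0.001, -1.0]]
force: [-1.1, 0.3, 0.2]
opening: 0.0005
finger_force: 0.0
```

carry_out(
  motion=[
    [[-1,0,0,0,0,0,1],[-2,0,0,0,0,0,1],[-3,0,0,0,0,0,1],[-4,0,0,0,0,0,1],[-5,0,0,0,0,0,1],[-6,0,0,0,0,0,1],[-7,0,0,0,0,0,1],[-8,0,0,0,0,0,1]],
  ],
)

```text
t: 12.55
position: [0.4591, -0.3304, 0.0752]
eef_rot: [[-0.922, 0.387, 0.001], [0.387, 0.922, -0.001], [-0.001, -0.0, -1.0]]
force: [-1.4, -0.1, 0.3]
opening: -0.0004
finger_force: 0.4
```

carry_out(
  motion=[
    [[-1,0,0,0,0,0,1],[-2,0,0,0,0,0,1],[-3,0,0,0,0,0,1],[-4,0,0,0,0,0,1],[-5,0,0,0,0,0,1],[-6,0,0,0,0,0,1],[-6.4,0,0,0,0,0,1],[-6.4,0,0,0,0,0,1]],
  ],
)

```text
t: 13.22
position: [0.5181, -0.3553, 0.0748]
eef_rot: [[-0.922, 0.387, 0.001], [0.387, 0.922, -0.001], [-0.002, -0.0, -1.0]]
force: [-0.2, -0.3, -0.4]
opening: 0.0001
finger_force: 0.0
```

```bash
python3 - <<'E'
from h import *
s=st(); to(s,[.5607,-.0736,.09],157.2)
# light pixels inside chute and on ledge (scene), compare with polygons
im=manip.camera('scene'); h=cv2.cvtColor(im,cv2.COLOR_RGB2HSV)
O=np.array([.5331,-.2682]);x=np.array([.9217,-.3878]);y=np.array([.3878,.9217])
W=lambda sx,sy,z:np.r_[O+sx*x+sy*y,z]
for n,c in dict(ledge=[(-.13,.13,.09),(-.13,-.13,.09),(0,-.13,.09),(0,.13,.09)],chute=[(0,.13,.09),(0,-.13,.09),(.15,-.13,.085),(.15,.13,.085)]).items():
    m=np.zeros(im.shape[:2],np.uint8); cv2.fillPoly(m,[np.int32([proj('scene',W(*q)) for q in c])],1)
    lb=((im[:,:,0]>im[:,:,2].astype(int)+3)&(im[:,:,0]>115)&(m>0)).astype(np.uint8)
    k,l,stt,ce=cv2.connectedComponentsWithStats(lb)
    print(n,[(list(stt[i]),np.round(ce[i])) for i in range(1,k) if stt[i][4]>15])
E
```

```text
t 13.22 p [ 0.5181 -0.3553  0.0748] yaw(x axis) 157.26 F [-0.2 -0.3 -0.4] op 0.0001 ff 0.0
shift [ 6.96 27.62 -1.54] turn [-0.02  0.09  0.06]
ledge [([np.int32(168), np.int32(95), np.int32(10), np.int32(8), np.int32(19)], array([173.,  98.])), ([np.int32(187), np.int32(108), np.int32(34), np.int32(25), np.int32(102)], array([204., 120.]))]
chute [([np.int32(93), np.int32(138), np.int32(9), np.int32(8), np.int32(19)], array([ 98., 142.])), ([np.int32(114), np.int32(147), np.int32(16), np.int32(15), np.int32(137)], array([121., 154.])), ([np.int32(144), np.int32(182), np.int32(13), np.int32(11), np.int32(77)], array([150., 187.]))]
```

carry_out(
  motion=[
    [[0,0,-5,0,0,0,1],[0,0,-5,0,0,0,1],[7,27.6,-5,0,0,0,1],[7,27.6,-5,0,0,0,1],[7,27.6,-5,0,0,0,1],[7,27.6,-5,0,0,0,1],[7,27.6,-5,0,0,0,1],[7,27.6,-5,0,0,0,1]],
  ],
)

```text
t: 13.93
position: [0.5539, -0.1062, 0.1251]
eef_rot: [[-0.922, 0.388, 0.002], [0.388, 0.922, -0.0], [-0.002, 0.0, -1.0]]
force: [0.8, 0.1, -0.2]
opening: 0.0001
finger_force: 0.0
```

carry_out(
  motion=[
    [[7,27.6,0,0,0,0,1],[0,3,0,0,0,0,1],[0,3,0,0,0,0,1],[0,0,0,0,0,0,1]],
  ],
)

```text
t: 14.27
position: [0.5554, -0.1051, 0.1248]
eef_rot: [[-0.924, 0.383, 0.002], [0.383, 0.924, 0.001], [-0.002, 0.002, -1.0]]
force: [-0.9, 0.9, -0.2]
opening: -0.0003
finger_force: 0.0
```

```bash
python3 - <<'E'
from h import *
s=st(); to(s,[.5607,-.0736,.066],157.2); crop('scene',80,80,160,120,5,'c10')
E
```

```text
t 14.27 p [ 0.5554 -0.1051  0.1248] yaw(x axis) 157.46 F [-0.9  0.9 -0.2] op -0.0003 ff 0.0
shift [0.73 3.1  5.88] turn [0.09 0.1  0.26]
```

View pics/c10.png

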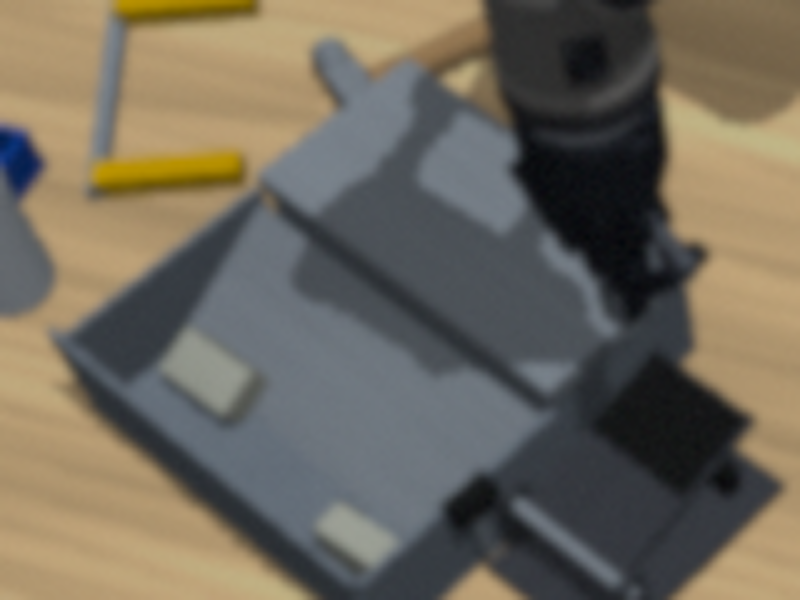

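Both offcuts are in the chute, at (210,375) and (350,535), and the ledge is empty. The treadle pad is at (675,425), so I'll press it now.

carry_out(
  motion=[
    [[0.7,3.1,0,0,0,0,1],[0.7,3.1,3,0,0,0,1],[0.7,3.1,5.5,0,0,0,1],[0.7,3.1,6.5,0,0,0,1],[0.7,3.1,7,0,0,0,1],[0.7,3.1,7.5,0,0,0,1],[0.7,3.1,7.5,0,0,0,1]],
  ],
)

```text
t: 14.9
position: [0.5598, -0.0778, 0.0496]
eef_rot: [[-0.921, 0.388, 0.001], [0.388, 0.921, -0.001], [-0.001, -0.0, -1.0]]
force: [-1.8, -1.4, 4.1]
opening: -0.0003
finger_force: 1.7
```

carry_out(
  motion=[
    [[0,0,0.5,0,0,0,1],[0,0,1,0,0,0,1],[0,0,1.5,0,0,0,1],[0,0,1.7,0,0,0,1],[0,0,1.7,0,0,0,1]],
  ],
)

```text
t: 15.32
position: [0.5597, -0.0771, 0.0334]
eef_rot: [[-0.922, 0.388, 0.001], [0.388, 0.922, -0.0], [-0.001, 0.0, -1.0]]
force: [-3.8, 0.5, 6.2]
opening: 0.0002
finger_force: 3.5
```

carry_out(
  motion=[
    [[0,0,0.2,0,0,0,1],[0,0,0.4,0,0,0,1],[0,0,0.5,0,0,0,1],[0,0,0.5,0,0,0,1]],
  ],
)

```text
t: 15.65
position: [0.5597, -0.077, 0.0297]
eef_rot: [[-0.922, 0.388, 0.001], [0.388, 0.922, -0.0], [-0.001, 0.0, -1.0]]
force: [-7.3, 1.1, 13.8]
opening: 0.0002
finger_force: 6.8
```

carry_out(
  motion=[
    [[0,0,0.1,0,0,0,1],[0,0,0.2,0,0,0,1],[0,0,0.2,0,0,0,1]],
  ],
)

```text
t: 15.9
position: [0.5598, -0.077, 0.0293]
eef_rot: [[-0.922, 0.388, 0.002], [0.388, 0.922, -0.001], [-0.002, 0.0, -1.0]]
force: [-11.6, 2.6, 25.3]
opening: 0.0
finger_force: 13.0
```

The treadle bottomed at a true height of 52 mm with 25 N. I'll release it, rise and look again at the bells and rail.

carry_out(
  motion=[
    [[0,0,-1,0,0,0,1],[0,0,-2,0,0,0,1],[0,0,-3,0,0,0,1],[0,0,-4,0,0,0,1],[0,0,-7,0,0,0,1],[0,0,-10,0,0,0,0.5],[-1,0,-12,0,0,0,0.5],[-1,0,-12,0,0,0,0.5]],
  ],
)

```text
t: 16.57
position: [0.5721, -0.0817, 0.1504]
eef_rot: [[-0.922, 0.388, 0.009], [0.388, 0.922, -0.002], [-0.009, 0.001, -1.0]]
force: [-0.0, -0.2, 0.3]
opening: 0.0357
finger_force: 0.0
```

```bash
cat > b.py <<'E'
from h import *
def bars(n):
    im=manip.camera(n).astype(int); mn=im.min(2); mx=im.max(2)
    m=((mn>(165 if n=='top' else 140))&(mx-mn<35))
    P=[]
    for v,u in np.argwhere(m):
        P.append(ray(n,(u,v),.13))
    P=np.array(P); O=np.array([.497,.334]); d=np.array([np.cos(np.radians(70.3)),np.sin(np.radians(70.3))]); q=np.array([-d[1],d[0]])
    a=(P-O)@d; b=(P-O)@q
    for sgn in (1,-1):
        k=(np.abs(a)<.09)&(b*sgn>.003)&(b*sgn<.04)
        f=np.polyfit(a[k],b[k],1); print(n,sgn,k.sum(),'b0',np.round(f[1],4),'slope deg',np.round(np.degrees(f[0]),2))
    print('ends',np.percentile(a[(np.abs(b)<.035)&(np.abs(a)<.16)],[1,99]))
def bells(n):
    im=manip.camera(n).astype(int); r,g,bl=im[...,0],im[...,1],im[...,2]
    m=((r>80 if n=='top' else r>70)&(r-g>45)&(g-bl<40)).astype(np.uint8)
    m=cv2.morphologyEx(m,cv2.MORPH_CLOSE,np.ones((5,5)))
    k,l,stt,ce=cv2.connectedComponentsWithStats(m)
    for i in range(1,k):
        w=ray(n,ce[i],.03)
        if stt[i][4]>60 and .3<w[0]<.8 and -.1<w[1]<.5: print(n,'blob',list(map(int,stt[i])),np.round(ce[i],1),'xy',np.round(w,4))
E
python3 - <<'E'
from b import *
st()
for n in('top','scene'):
    bells(n)
    try: bars(n)
    except Exception as e: print(e)
E
```

```text
t 16.57 p [ 0.5721 -0.0817  0.1504] yaw(x axis) 157.19 F [-0.  -0.2  0.3] op 0.0357 ff 0.0
top blob [242, 220, 16, 20, 80] [247.6 229.1] xy [0.5594 0.0867]
time passes only in moves, steps and waits
scene blob [259, 178, 17, 13, 139] [267.8 184.5] xy [0.5694 0.0847]
scene blob [290, 217, 18, 13, 134] [299.2 223.4] xy [0.666  0.2042]
time passes only in moves, steps and waits
```

```bash
python3 - <<'E'
s=open('b.py').read()
s=s.replace("""    P=[]
    for v,u in np.argwhere(m):
        P.append(ray(n,(u,v),.13))
    P=np.array(P)""","""    K,Rm,t=cam(n); vu=np.argwhere(m); D=np.c_[vu[:,1],vu[:,0],np.ones(len(vu))]@np.linalg.inv(K).T@Rm; c=-Rm.T@t
    P=(c+D*((.13-c[2])/D[:,2])[:,None])[:,:2]""")
open('b.py','w').write(s)
E
python3 - <<'E'
from b import *
for n in('top','scene'): bars(n)
crop('top',92,175,195,120,4,'c11')
E
```

```text
top 1 531 b0 0.0206 slope deg -0.07
top -1 526 b0 -0.0194 slope deg -0.06
ends [-0.13570988  0.10932589]
scene 1 368 b0 0.0212 slope deg 0.12
scene -1 383 b0 -0.0188 slope deg -0.02
ends [-0.13593978  0.10883283]
```

View pics/c11.png

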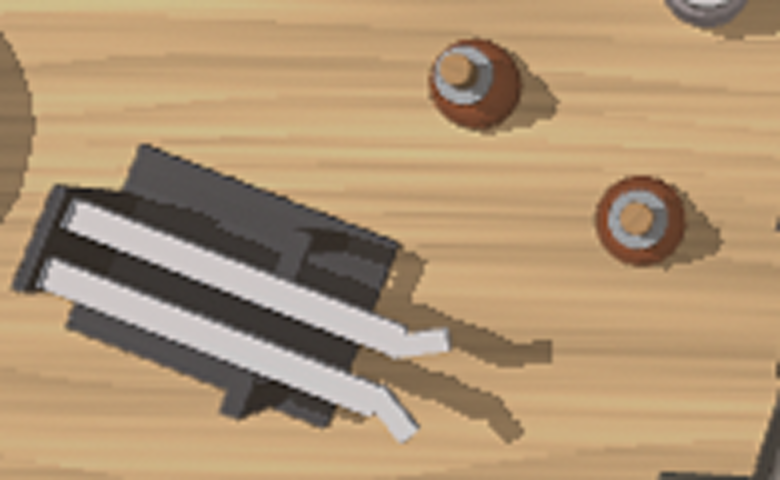

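The bells haven't moved: collars at (464,75) and (638,220). The rail fit agrees in both cameras. I'll move over the nearer bell and turn so that the fingers close across the rail.

carry_out(
  motion=[
    [[7.2,13.9,-2,0,0,43.5,0.3],[7.2,13.9,-2,0,0,43.5,0.3],[7.2,13.9,-2,0,0,43.5,0.3],[7.2,13.9,-2,0,0,43.5,0.3],[7.2,13.9,-2,0,0,43.5,0.3],[7.2,13.9,-2,0,0,43.5,0.3],[7.2,13.9,-2,0,0,43.5,0.3],[7.2,13.9,-2,0,0,43.5,0.3]],
  ],
)

```text
t: 17.58
position: [0.5558, 0.0759, 0.1645]
eef_rot: [[-0.401, 0.916, -0.002], [0.916, 0.401, 0.0], [0.001, -0.001, -1.0]]
force: [-0.1, 0.2, -0.2]
opening: 0.0596
finger_force: 0.0
```

carry_out(
  motion=[
    [[0,0,0,0,0,43.4,0.3],[0,0,0,0,0,43.4,0.3],[0,0,0,0,0,43.4,0.3],[0,0,0,0,0,43.4,0.3],[0,0,0,0,0,43.4,0.3],[0,0,0,0,0,43.4,0.3],[0,0,0,0,0,43.4,0.3],[0,0,0,0,0,43.4,0.3]],
  ],
)

```text
t: 18.25
position: [0.5561, 0.0752, 0.1648]
eef_rot: [[0.333, 0.943, -0.001], [0.943, -0.333, 0.0], [-0.0, -0.001, -1.0]]
force: [-0.4, -0.3, 0.1]
opening: 0.06
finger_force: 0.0
```

```bash
python3 - <<'E'
from h import *
s=st(); to(s,[.5575,.0752,.06],70.3)
E
```

```text
t 18.25 p [0.5561 0.0752 0.1648] yaw(x axis) 70.53 F [-0.4 -0.3  0.1] op 0.06 ff 0.0
shift [ 0.05  0.14 10.48] turn [-0.05  0.01  0.23]
```

carry_out(
  motion=[
    [[0,0.1,4,0,0,0.2,0.3],[0,0.1,7,0,0,0.2,0.3],[0,0.1,9,0,0,0.2,0.3],[0,0.1,10.3,0,0,0.2,0.3],[0,0.1,10.3,0,0,0.2,0.3],[0,0.1,10.3,0,0,0.2,1],[0,0.1,10.3,0,0,0.2,1],[0,0.1,10.3,0,0,0.2,1]],
  ],
  force=40,
)

```text
t: 18.92
position: [0.5582, 0.075, 0.0635]
eef_rot: [[0.339, 0.941, 0.002], [0.941, -0.339, 0.0], [0.001, 0.002, -1.0]]
force: [0.3, -0.3, 0.6]
opening: 0.0239
finger_force: 0.0
```

carry_out(
  motion=[
    [[0,0,0,0,0,0,1],[0,0,0,0,0,0,1],[0,0,0,0,0,0,1],[0,0,0,0,0,0,1]],
  ],
)

```text
t: 19.25
position: [0.558, 0.0751, 0.0636]
eef_rot: [[0.34, 0.94, 0.002], [0.94, -0.34, 0.0], [0.001, 0.002, -1.0]]
force: [-0.2, -0.2, 6.2]
opening: 0.021
finger_force: 39.5
```

```bash
python3 - <<'E'
from h import *
s=st(); crop('scene',235,110,80,60,10,'c12')
E
```

```text
t 19.25 p [0.558  0.0751 0.0636] yaw(x axis) 70.13 F [-0.2 -0.2  6.2] op 0.021 ff 39.5
```

View pics/c12.png

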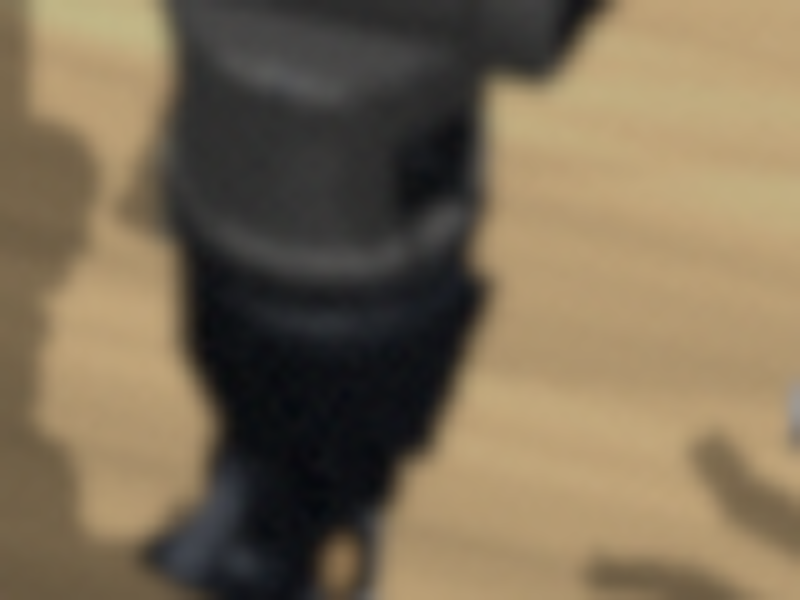

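The crop shows the wooden grip between the fingers at (340,560), with an opening of 21 mm and 40 N, so the bell is held. Lift next.

carry_out(
  motion=[
    [[0,0,-1,0,0,0,1],[0,0,-3,0,0,0,1],[0,0,-5,0,0,0,1],[0,0,-6.4,0,0,0,1],[0,0,-6.4,0,0,0,1]],
  ],
)

```text
t: 19.72
position: [0.559, 0.075, 0.1296]
eef_rot: [[0.34, 0.94, 0.006], [0.94, -0.34, 0.0], [0.002, 0.005, -1.0]]
force: [1.0, -0.3, -3.2]
opening: 0.0208
finger_force: 39.8
```

```bash
python3 - <<'E'
from h import *
s=st(); O=np.array([.4962,.3343]);d=np.array([.3371,.9415])
for a in (-.2,-.12,.083): to(s,np.r_[O+a*d,.1276],70.3)
from b import bells; bells('scene')
E
```

```text
t 19.72 p [0.559  0.075  0.1296] yaw(x axis) 70.12 F [ 1.  -0.3 -3.2] op 0.0208 ff 39.8
shift [  2.24 -14.66   0.12] turn [ 0.31 -0.11 -0.18]
shift [ 10.24 -14.69   0.14] turn [ 0.31 -0.11 -0.18]
shift [ 30.54 -14.75   0.18] turn [ 0.31 -0.11 -0.18]
scene blob [259, 166, 17, 13, 149] [268.3 172.7] xy [0.5289 0.0745]
scene blob [290, 217, 18, 13, 136] [299.2 223.5] xy [0.6664 0.2043]
```

carry_out(
  motion=[
    [[2.2,-14.7,0,0,0,-0.2,1],[2.2,-14.7,0,0,0,-0.2,1],[2.2,-14.7,0,0,0,-0.2,1],[2.2,-14.7,0,0,0,-0.2,1],[2.2,-14.7,0,0,0,-0.2,1],[2.2,-14.7,0,0,0,-0.2,1],[2.2,-14.7,0,0,0,-0.2,1]],
  ],
)

```text
t: 20.35
position: [0.4269, 0.1457, 0.1259]
eef_rot: [[0.337, 0.942, 0.0], [0.942, -0.337, -0.0], [-0.0, 0.0, -1.0]]
force: [-0.4, 0.2, -4.0]
opening: 0.0204
finger_force: 40.0
```

```bash
python3 - <<'E'
from h import *
s=st(); O=np.array([.4962,.3343]);d=np.array([.3371,.9415])
for a in (-.2,-.1,.083): to(s,np.r_[O+a*d,.1276],70.3)
from b import bells; bells('scene'); bells('top')
# predicted pixel of bell body in each cam if bell axis at tcp xy, body centre z = .0876-.0636+... 
zb=s['position'][2]-.0636+.03
for n in('scene','top'): print(n,proj(n,[*s['position'][:2],zb]))
E
```

```text
t 20.35 p [0.4269 0.1457 0.1259] yaw(x axis) 70.32 F [-0.4  0.2 -4. ] op 0.0204 ff 40.0
shift [ 0.09  0.16 -0.17] turn [0.02 0.   0.02]
shift [10.09  0.17 -0.17] turn [0.02 0.   0.02]
shift [28.4   0.17 -0.18] turn [0.02 0.   0.02]
scene blob [294, 137, 17, 12, 128] [303.3 143.1] xy [0.3906 0.1496]
scene blob [291, 218, 17, 12, 132] [299.3 223.6] xy [0.6664 0.2047]
scene [301.19216019 139.58911779]
top [222.70402948 279.45964743]
```

carry_out(
  motion=[
    [[0,0.15,-0.2,0,0,0,1],[2,0.15,-0.2,0,0,0,1],[4,0.15,-0.2,0,0,0,1],[5,0.15,-0.2,0,0,0,1],[6,0.15,-0.2,0,0,0,1],[7,0.15,-0.2,0,0,0,1],[8,0.15,-0.2,0,0,0,1],[8,0.15,-0.2,0,0,0,1]],
  ],
)

```text
t: 21.12
position: [0.4557, 0.2219, 0.1282]
eef_rot: [[0.336, 0.942, 0.001], [0.942, -0.336, 0.001], [0.001, 0.0, -1.0]]
force: [0.4, -0.6, -4.2]
opening: 0.0207
finger_force: 39.9
```

carry_out(
  motion=[
    [[1,0,0,0,0,0,1],[2,0,0,0,0,0,1],[3,0,0,0,0,0,1],[3,0,0,0,0,0,1]],
  ],
)

```text
t: 21.45
position: [0.4659, 0.2506, 0.1283]
eef_rot: [[0.336, 0.942, 0.001], [0.942, -0.336, 0.001], [0.001, 0.001, -1.0]]
force: [-0.6, -0.9, -3.8]
opening: 0.0209
finger_force: 39.9
```

```bash
python3 - <<'E'
from h import *
s=st(); O=np.array([.4962,.3343]);d=np.array([.3371,.9415]);q=np.array([-d[1],d[0]])
r=s['position'][:2]-O; print('rail a,b',r@d,r@q)
from b import bells; bells('scene'); bells('top')
for P in ([*s['position'][:2],s['position'][2]-.0636+.03],[.652,.194,.03]): print(np.round(proj('scene',P),1),np.round(proj('top',P),1))
E
```

```text
t 21.45 p [0.4659 0.2506 0.1283] yaw(x axis) 70.35 F [-0.6 -0.9 -3.8] op 0.0209 ff 39.9
rail a,b -0.0890492406082993 0.00032419187582994886
scene blob [290, 217, 18, 13, 135] [299.1 223.4] xy [0.6662 0.2041]
[333.5 157.8] [182.8 263.5]
[296.9 218.1] [210.1 195.3]
```

carry_out(
  motion=[
    [[2,0,0,0,0,0,1],[4,0,0,0,0,0,1],[6,0,0,0,0,0,1],[8,0,0,0,0,0,1],[10,0,0,0,0,0,1],[12,0,0,0,0,0,1],[14,0,0,0,0,0,1],[15.5,0,0,0,0,0,1]],
  ],
)

```text
t: 22.22
position: [0.5175, 0.3957, 0.128]
eef_rot: [[0.337, 0.942, -0.0], [0.942, -0.337, -0.0], [-0.0, -0.0, -1.0]]
force: [-0.6, -0.1, -3.5]
opening: 0.0207
finger_force: 39.9
```

carry_out(
  motion=[
    [[0.3,0,0,0,0,0,1],[0.6,0,0,0,0,0,1],[0.9,0,0,0,0,0,1],[0.9,0,0,0,0,0,1]],
  ],
)

```text
t: 22.55
position: [0.5202, 0.4027, 0.1281]
eef_rot: [[0.337, 0.941, -0.0], [0.941, -0.337, -0.0], [-0.0, -0.0, -1.0]]
force: [0.5, -0.4, -3.9]
opening: 0.0209
finger_force: 39.9
```

carry_out(
  motion=[
    [[0.2,0,0,0,0,0,1],[0.4,0,0,0,0,0,1],[0.4,0,0,0,0,0,1]],
  ],
)

```text
t: 22.8
position: [0.5218, 0.4069, 0.1284]
eef_rot: [[0.337, 0.941, 0.0], [0.941, -0.337, 0.0], [0.0, 0.0, -1.0]]
force: [-0.2, 0.1, -3.8]
opening: 0.0203
finger_force: 39.9
```

carry_out(
  motion=[
    [[0.2,0,0,0,0,0,1],[0.4,0,0,0,0,0,1],[0.4,0,0,0,0,0,1]],
  ],
)

```text
t: 23.05
position: [0.5231, 0.4111, 0.1283]
eef_rot: [[0.337, 0.942, 0.0], [0.942, -0.337, 0.0], [0.0, 0.0, -1.0]]
force: [0.7, 0.5, -3.8]
opening: 0.0211
finger_force: 39.9
```

carry_out(
  motion=[
    [[0.1,0,0,0,0,0,1],[0.2,0,0,0,0,0,1],[0.2,0,0,0,0,0,1]],
  ],
)

```text
t: 23.3
position: [0.5237, 0.4128, 0.1282]
eef_rot: [[0.337, 0.942, 0.0], [0.942, -0.337, 0.0], [0.0, 0.0, -1.0]]
force: [-1.0, 0.3, -4.0]
opening: 0.0209
finger_force: 39.9
```

carry_out(
  motion=[
    [[0.1,0,0,0,0,0,1],[0.2,0,0,0,0,0,1],[0.2,0,0,0,0,0,1]],
  ],
)

```text
t: 23.55
position: [0.5244, 0.4147, 0.1282]
eef_rot: [[0.337, 0.942, 0.0], [0.942, -0.337, 0.0], [0.0, 0.0, -1.0]]
force: [0.7, -0.4, -4.2]
opening: 0.0208
finger_force: 39.9
```

carry_out(
  motion=[
    [[0.1,0,0,0,0,0,1],[0.2,0,0,0,0,0,1],[0.2,0,0,0,0,0,1]],
  ],
)

```text
t: 23.8
position: [0.525, 0.4164, 0.1282]
eef_rot: [[0.337, 0.941, -0.0], [0.941, -0.337, -0.0], [-0.0, 0.0, -1.0]]
force: [-0.5, -0.4, -3.3]
opening: 0.0211
finger_force: 39.9
```

carry_out(
  motion=[
    [[0.1,0,0,0,0,0,1],[0.2,0,0,0,0,0,1],[0.2,0,0,0,0,0,1]],
  ],
)

```text
t: 24.05
position: [0.5255, 0.4176, 0.1282]
eef_rot: [[0.337, 0.941, -0.001], [0.941, -0.337, -0.002], [-0.002, -0.0, -1.0]]
force: [-1.7, -4.5, -1.5]
opening: 0.0205
finger_force: 40.0
```

carry_out(
  motion=[
    [[0.1,0,0,0,0,0,1],[0.2,0,0,0,0,0,1],[0.2,0,0,0,0,0,1]],
  ],
)

```text
t: 24.3
position: [0.5263, 0.4196, 0.1282]
eef_rot: [[0.337, 0.941, -0.0], [0.941, -0.337, -0.001], [-0.001, -0.0, -1.0]]
force: [-1.9, -4.8, -1.0]
opening: 0.0209
finger_force: 40.2
```

The bell met the plate. I'll ease back 2 mm, lower until the collar rests on the bars, and release.

carry_out(
  motion=[
    [[-0.2,0,0,0,0,0,1],[-0.2,0,0.2,0,0,0,1],[-0.2,0,0.3,0,0,0,1],[-0.2,0,0.4,0,0,0,1],[-0.2,0,0.4,0,0,0,1]],
  ],
)

```text
t: 24.72
position: [0.5258, 0.4185, 0.1247]
eef_rot: [[0.337, 0.941, 0.001], [0.941, -0.337, 0.001], [0.001, 0.0, -1.0]]
force: [-1.3, -3.0, 0.3]
opening: 0.0207
finger_force: 40.5
```

carry_out(
  motion=[
    [[0,0,0.1,0,0,0,1],[0,0,0.1,0,0,0,1]],
  ],
)

```text
t: 24.88
position: [0.5258, 0.4185, 0.1246]
eef_rot: [[0.337, 0.942, 0.001], [0.942, -0.337, 0.001], [0.001, 0.001, -1.0]]
force: [-3.4, -3.6, 5.5]
opening: 0.0206
finger_force: 41.0
```

carry_out(
  motion=[
    [[0,0,-0.1,0,0,0,0.4],[0,0,-0.1,0,0,0,0.4],[0,0,-0.1,0,0,0,0.4],[0,0,-0.1,0,0,0,0.4],[0,0,-2,0,0,0,0.4],[0,0,-5,0,0,0,0.4],[0,0,-8,0,0,0,0.4],[0,0,-8,0,0,0,0.4]],
  ],
)

```text
t: 25.55
position: [0.5282, 0.42, 0.2103]
eef_rot: [[0.337, 0.941, 0.01], [0.941, -0.337, 0.007], [0.01, 0.007, -1.0]]
force: [0.9, -0.1, 1.8]
opening: 0.0513
finger_force: 0.0
```

```bash
python3 - <<'E'
from h import *
from b import bells
s=st(); bells('scene'); bells('top'); to(s,[.652,.194,.20],70.3)
O=np.array([.4962,.3343]);d=np.array([.3371,.9415])
print('expected hung body',proj('scene',[*(O+.083*d),.09]),proj('scene',[.652,.194,.03]))
E
```

```text
t 25.55 p [0.5282 0.42   0.2103] yaw(x axis) 70.31 F [ 0.9 -0.1  1.8] op 0.0513 ff 0.0
scene blob [290, 217, 17, 13, 128] [299.3 223.4] xy [0.666  0.2045]
shift [-17.12  19.27   1.01] turn [ 0.41 -0.55  0.01]
expected hung body [386.88326947 189.30809971] [296.87382211 218.13849711]
```

carry_out(
  motion=[
    [[-17.1,19.2,0,0,0,0,0.3],[-17.1,19.2,0,0,0,0,0.3],[-17.1,19.2,0,0,0,0,0.3],[-17.1,19.2,0,0,0,0,0.3],[-17.1,19.2,0,0,0,0,0.3],[-17.1,19.2,0,0,0,0,0.3],[-17.1,19.2,0,0,0,0,0.3],[-17.1,19.2,0,0,0,0,0.3]],
  ],
)

```text
t: 26.32
position: [0.6496, 0.1892, 0.2011]
eef_rot: [[0.342, 0.94, -0.003], [0.94, -0.342, -0.001], [-0.002, -0.002, -1.0]]
force: [0.5, -0.0, -0.2]
opening: 0.0597
finger_force: 0.0
```

```bash
cat >> b.py <<'E'
def hung(n='top'):
    "collar/grip of hung bells: wood-coloured blobs over the rail, in rail coords (a,b)"
    im=manip.camera(n).astype(int); r,g,bl=im[...,0],im[...,1],im[...,2]
    O=np.array([.4962,.3343]);d=np.array([.3371,.9415]);q=np.array([-d[1],d[0]])
    poly=[np.r_[O+a*d+b*q,.16] for a,b in((-.13,-.022),(.125,-.022),(.125,.022),(-.13,.022))]
    m=np.zeros(im.shape[:2],np.uint8); cv2.fillPoly(m,[np.int32([proj(n,p) for p in poly])],1)
    w=((r-bl>35)&(r>100)&(m>0)).astype(np.uint8)
    k,l,s,c=cv2.connectedComponentsWithStats(w)
    for i in range(1,k):
        if s[i][4]>8:
            p=ray(n,c[i],.174 if n=='top' else .16)-O; print(n,'wood',list(map(int,s[i])),np.round(c[i],1),'rail a,b',np.round([p@d,p@q],4))
E
python3 - <<'E'
from b import *
s=st(); hung('top'); hung('scene'); bells('scene'); to(s,[.652,.194,.062],70.3)
E
```

```text
t 26.32 p [0.6496 0.1892 0.2011] yaw(x axis) 70.03 F [ 0.5 -0.  -0.2] op 0.0597 ff 0.0
top wood [93, 225, 10, 19, 62] [ 97.6 233.8] rail a,b [ 0.1183 -0.0026]
top wood [104, 235, 9, 9, 65] [108.2 239.1] rail a,b [ 0.0892 -0.0001]
top wood [122, 239, 10, 8, 45] [126.1 242.8] rail a,b [ 0.0449 -0.0073]
scene wood [332, 134, 30, 19, 146] [345.7 143.6] rail a,b [-0.0715  0.0155]
scene wood [365, 153, 49, 28, 272] [389.1 167.6] rail a,b [0.0601 0.0147]
scene blob [290, 217, 18, 13, 144] [299.1 223.5] xy [0.6665 0.2041]
shift [ 0.55  0.1  13.91] turn [-0.13  0.09 -0.27]
```

carry_out(
  motion=[
    [[0.5,0.1,4,0,0,0,0.3],[0.5,0.1,8,0,0,0,0.3],[0.5,0.1,11,0,0,0,0.3],[0.5,0.1,13,0,0,0,0.3],[0.5,0.1,13.8,0,0,0,0.3],[0.5,0.1,13.8,0,0,0,0.3],[0.5,0.1,13.8,0,0,0,1],[0.5,0.1,13.8,0,0,0,1]],
  ],
  force=40,
)

```text
t: 27.13
position: [0.6525, 0.198, 0.0675]
eef_rot: [[0.336, 0.942, 0.004], [0.942, -0.336, 0.001], [0.002, 0.003, -1.0]]
force: [0.2, 0.1, 0.5]
opening: 0.0363
finger_force: 0.0
```

carry_out(
  motion=[
    [[0,0,0,0,0,0,1],[0,0,0,0,0,0,1],[0,0,0,0,0,0,1],[0,0,0,0,0,0,1]],
  ],
)

```text
t: 27.47
position: [0.6529, 0.1973, 0.0675]
eef_rot: [[0.337, 0.941, 0.004], [0.941, -0.337, 0.001], [0.003, 0.004, -1.0]]
force: [0.6, -0.0, 5.7]
opening: 0.0207
finger_force: 39.5
```

carry_out(
  motion=[
    [[0,0,-1,0,0,0,1],[0,0,-3,0,0,0,1],[0,0,-5,0,0,0,1],[0,0,-6.6,0,0,0,1],[0,0,-6.6,0,0,0,1]],
  ],
)

```text
t: 27.88
position: [0.653, 0.1972, 0.1353]
eef_rot: [[0.337, 0.941, 0.006], [0.941, -0.337, 0.001], [0.003, 0.005, -1.0]]
force: [-0.1, 0.1, -3.1]
opening: 0.0209
finger_force: 39.7
```

```bash
python3 - <<'E'
from b import *
s=st(); bells('scene'); O=np.array([.4962,.3343]);d=np.array([.3371,.9415])
to(s,np.r_[O-.2*d,s['position'][2]],70.3)
E
```

```text
t 27.88 p [0.653  0.1972 0.1353] yaw(x axis) 70.29 F [-0.1  0.1 -3.1] op 0.0209 ff 39.7
scene blob [291, 206, 19, 13, 165] [301.4 212.5] xy [0.6309 0.2019]
shift [-12.38 -19.39  -0.14] turn [ 0.29 -0.17 -0.01]
```

carry_out(
  motion=[
    [[-15,-8,0,0,0,0,1],[-15,-8,0,0,0,0,1],[-15,-8,0,0,0,0,1],[-15,-8,0,0,0,0,1],[-15,-19.4,0,0,0,0,1],[-15,-19.4,0,0,0,0,1],[-15,-19.4,0,0,0,0,1],[-15,-19.4,0,0,0,0,1]],
  ],
)

```text
t: 28.6
position: [0.41, 0.1219, 0.1294]
eef_rot: [[0.336, 0.942, -0.01], [0.942, -0.336, -0.0], [-0.003, -0.009, -1.0]]
force: [0.2, 0.2, -4.8]
opening: 0.0205
finger_force: 39.7
```

```bash
python3 - <<'E'
from b import *
s=st(); O=np.array([.4962,.3343]);d=np.array([.3371,.9415])
for a in(-.2,-.1,.02): to(s,np.r_[O+a*d,.132],70.3)
E
```

```text
t 28.6 p [0.41   0.1219 0.1294] yaw(x axis) 70.37 F [ 0.2  0.2 -4.8] op 0.0205 ff 39.7
shift [ 2.9   0.96 -0.28] turn [-0.54  0.2   0.07]
shift [12.9   0.97 -0.32] turn [-0.54  0.2   0.07]
shift [24.9   0.98 -0.36] turn [-0.54  0.2   0.07]
```

carry_out(
  motion=[
    [[0,0,0,0,0,0,1],[0,0,0,0,0,0,1],[0,0,0,0,0,0,1]],
  ],
)

```text
t: 28.85
position: [0.4192, 0.1209, 0.1309]
eef_rot: [[0.337, 0.941, 0.0], [0.941, -0.337, -0.0], [0.0, 0.0, -1.0]]
force: [-0.2, -0.1, -2.9]
opening: 0.0203
finger_force: 39.7
```

```bash
python3 - <<'E'
from b import *
s=st(); O=np.array([.4962,.3343]);d=np.array([.3371,.9415])
for a in(-.2,-.1,.02): to(s,np.r_[O+a*d,.132],70.3)
E
```

```text
t 28.85 p [0.4192 0.1209 0.1309] yaw(x axis) 70.29 F [-0.2 -0.1 -2.9] op 0.0203 ff 39.7
shift [ 2.68  0.06 -0.11] turn [ 0.02 -0.01 -0.01]
shift [12.68  0.06 -0.11] turn [ 0.02 -0.01 -0.01]
shift [24.69  0.05 -0.1 ] turn [ 0.02 -0.01 -0.01]
```

carry_out(
  motion=[
    [[2.7,0.05,-0.15,0,0,0,1],[4.5,0.05,-0.15,0,0,0,1],[6,0.05,-0.15,0,0,0,1],[7.5,0.05,-0.15,0,0,0,1],[9,0.05,-0.15,0,0,0,1],[10.5,0.05,-0.15,0,0,0,1],[12,0.05,-0.15,0,0,0,1],[12.7,0.05,-0.15,0,0,0,1]],
  ],
)

```text
t: 29.52
position: [0.4629, 0.2418, 0.132]
eef_rot: [[0.337, 0.941, 0.0], [0.941, -0.337, 0.0], [0.0, -0.0, -1.0]]
force: [-0.7, 0.7, -3.8]
opening: 0.0206
finger_force: 39.6
```

carry_out(
  motion=[
    [[2,0,0,0,0,0,1],[4,0,0,0,0,0,1],[6,0,0,0,0,0,1],[8,0,0,0,0,0,1],[10,0,0,0,0,0,1],[11,0,0,0,0,0,1],[11,0,0,0,0,0,1]],
  ],
)

```text
t: 30.1
position: [0.4995, 0.3455, 0.1317]
eef_rot: [[0.336, 0.942, -0.0], [0.942, -0.336, 0.0], [0.0, -0.0, -1.0]]
force: [-0.4, -0.7, -3.1]
opening: 0.0205
finger_force: 39.7
```

carry_out(
  motion=[
    [[0.2,0,0,0,0,0,1],[0.4,0,0,0,0,0,1],[0.6,0,0,0,0,0,1],[0.6,0,0,0,0,0,1]],
  ],
)

```text
t: 30.43
position: [0.5008, 0.3494, 0.1328]
eef_rot: [[0.338, 0.941, 0.0], [0.941, -0.338, 0.0], [0.0, 0.0, -1.0]]
force: [-0.4, 0.4, -2.9]
opening: 0.0207
finger_force: 39.7
```

```bash
python3 - <<'E'
from b import *
s=st(); hung('top'); O=np.array([.4962,.3343]);d=np.array([.3371,.9415]);q=np.array([-d[1],d[0]]); r=s['position'][:2]-O; print(r@d,r@q)
E
```

```text
t 30.43 p [0.5008 0.3494 0.1328] yaw(x axis) 70.27 F [-0.4  0.4 -2.9] op 0.0207 ff 39.7
top wood [137, 249, 4, 6, 20] [138.4 251.6] rail a,b [0.0089 0.0014]
top wood [150, 250, 5, 6, 18] [151.5 252.4] rail a,b [-0.0215 -0.008 ]
top wood [180, 261, 16, 13, 107] [187.5 266.7] rail a,b [-0.1156 -0.0073]
0.01574600471941067 0.0007511759154365953
```

carry_out(
  motion=[
    [[0,0,0.2,0,0,0,1],[0.2,0,0.3,0,0,0,1],[0.4,0,0.3,0,0,0,1],[0.4,0,0.3,0,0,0,1]],
  ],
)

```text
t: 30.82
position: [0.502, 0.3538, 0.1296]
eef_rot: [[0.337, 0.941, 0.0], [0.941, -0.337, 0.0], [0.0, -0.0, -1.0]]
force: [0.8, -0.4, -3.5]
opening: 0.0207
finger_force: 39.7
```

carry_out(
  motion=[
    [[0.1,0,0,0,0,0,1],[0.2,0,0,0,0,0,1],[0.2,0,0,0,0,0,1]],
  ],
)

```text
t: 31.07
position: [0.5027, 0.3556, 0.1298]
eef_rot: [[0.337, 0.942, 0.0], [0.942, -0.337, 0.0], [0.0, 0.0, -1.0]]
force: [0.1, -0.5, -3.9]
opening: 0.0208
finger_force: 39.7
```

carry_out(
  motion=[
    [[0.1,0,0,0,0,0,1],[0.2,0,0,0,0,0,1],[0.2,0,0,0,0,0,1]],
  ],
)

```text
t: 31.32
position: [0.5034, 0.3575, 0.1298]
eef_rot: [[0.337, 0.942, 0.0], [0.942, -0.337, 0.0], [0.0, 0.0, -1.0]]
force: [-0.4, -0.4, -3.2]
opening: 0.0206
finger_force: 39.7
```

carry_out(
  motion=[
    [[0.1,0,0,0,0,0,1],[0.2,0,0,0,0,0,1],[0.2,0,0,0,0,0,1]],
  ],
)

```text
t: 31.57
position: [0.5039, 0.359, 0.1297]
eef_rot: [[0.337, 0.942, -0.0], [0.942, -0.337, -0.0], [-0.001, -0.0, -1.0]]
force: [-0.1, -0.3, -2.9]
opening: 0.0208
finger_force: 39.7
```

carry_out(
  motion=[
    [[0.1,0,0,0,0,0,1],[0.2,0,0,0,0,0,1],[0.2,0,0,0,0,0,1]],
  ],
)

```text
t: 31.82
position: [0.5045, 0.3606, 0.1297]
eef_rot: [[0.337, 0.942, -0.001], [0.942, -0.337, -0.001], [-0.001, -0.0, -1.0]]
force: [-1.1, -4.1, -1.2]
opening: 0.0207
finger_force: 39.8
```

carry_out(
  motion=[
    [[0.1,0,0,0,0,0,1],[0.2,0,0,0,0,0,1],[0.2,0,0,0,0,0,1]],
  ],
)

```text
t: 32.07
position: [0.5053, 0.3627, 0.1297]
eef_rot: [[0.337, 0.941, -0.0], [0.941, -0.337, -0.001], [-0.001, 0.0, -1.0]]
force: [-1.7, -5.1, -1.4]
opening: 0.0206
finger_force: 40.0
```

carry_out(
  motion=[
    [[0.1,0,0,0,0,0,1],[0.2,0,0,0,0,0,1],[0.2,0,0,0,0,0,1]],
  ],
)

```text
t: 32.32
position: [0.5061, 0.3649, 0.1297]
eef_rot: [[0.337, 0.941, 0.0], [0.941, -0.337, 0.0], [0.0, 0.0, -1.0]]
force: [-1.7, -4.9, -0.9]
opening: 0.0207
finger_force: 40.0
```

carry_out(
  motion=[
    [[-0.3,0,0,0,0,0,1],[-0.3,0,0.1,0,0,0,1],[-0.3,0,0.2,0,0,0,1],[-0.3,0,0.2,0,0,0,1]],
  ],
)

```text
t: 32.65
position: [0.5053, 0.3625, 0.1287]
eef_rot: [[0.337, 0.941, 0.001], [0.941, -0.337, 0.002], [0.002, 0.001, -1.0]]
force: [-1.0, -2.3, 3.0]
opening: 0.0205
finger_force: 40.6
```

carry_out(
  motion=[
    [[0,0,0.1,0,0,0,1],[0,0,0.1,0,0,0,1]],
  ],
)

```text
t: 32.82
position: [0.5054, 0.3625, 0.1285]
eef_rot: [[0.337, 0.942, 0.002], [0.942, -0.337, 0.002], [0.002, 0.001, -1.0]]
force: [-3.4, -2.6, 8.0]
opening: 0.0203
finger_force: 41.2
```

Resting on the bars. I'll release, rise, back off and measure the spacing of the two hung bells.

carry_out(
  motion=[
    [[0,0,-0.1,0,0,0,0.4],[0,0,-0.1,0,0,0,0.4],[0,0,-0.1,0,0,0,0.4],[0,0,-0.1,0,0,0,0.4],[0,0,-2,0,0,0,0.4],[0,0,-5,0,0,0,0.4],[0,0,-8,0,0,0,0.4],[0,0,-8,0,0,0,0.4]],
  ],
)

```text
t: 33.48
position: [0.5076, 0.3635, 0.2132]
eef_rot: [[0.337, 0.941, 0.01], [0.941, -0.337, 0.005], [0.008, 0.007, -1.0]]
force: [0.9, -0.3, 0.8]
opening: 0.0515
finger_force: 0.0
```

carry_out(
  motion=[
    [[-22,0,0,0,0,0,1],[-22,0,0,0,0,0,1],[-22,0,0,0,0,0,1],[-22,0,0,0,0,0,1],[-22,0,0,0,0,0,1],[-22,0,0,0,0,0,1],[-22,0,0,0,0,0,1],[-22,0,0,0,0,0,1]],
  ],
)

```text
t: 34.15
position: [0.4314, 0.1549, 0.2071]
eef_rot: [[0.339, 0.941, 0.001], [0.941, -0.339, 0.001], [0.001, 0.001, -1.0]]
force: [0.2, 0.3, -0.4]
opening: -0.0
finger_force: 0.0
```

```bash
python3 - <<'E'
from b import *
s=st(); hung('top'); hung('scene'); bells('scene'); bells('top')
O=np.array([.4962,.3343]);d=np.array([.3371,.9415])
for a in (.083,.019): print(a,'pred top px',np.round(proj('top',np.r_[O+a*d,.174]),1))
for a in (-.05,-.02): to(s,np.r_[O+a*d,.125],70.3)
E
```

```text
t 34.15 p [0.4314 0.1549 0.2071] yaw(x axis) 70.2 F [ 0.2  0.3 -0.4] op -0.0 ff 0.0
top wood [93, 225, 10, 19, 61] [ 97.6 233.9] rail a,b [ 0.1184 -0.0025]
top wood [104, 235, 9, 9, 61] [108.3 239.2] rail a,b [0.0888 0.0001]
top wood [122, 240, 15, 13, 88] [129.8 246.7] rail a,b [ 0.0329 -0.002 ]
top wood [146, 248, 5, 7, 26] [147.8 251.1] rail a,b [-0.012  -0.0077]
top wood [180, 262, 16, 13, 109] [187.6 266.8] rail a,b [-0.1158 -0.0071]
scene wood [326, 132, 36, 21, 160] [344.2 142.7] rail a,b [-0.0764  0.0156]
scene wood [320, 138, 11, 11, 36] [324.1 142.6] rail a,b [-0.121  -0.0166]
scene wood [365, 153, 49, 28, 287] [388.2 167.3] rail a,b [0.0578 0.0142]
0.083 pred top px [110.5 240. ]
0.019 pred top px [134.8 249.5]
shift [14.07  0.02  8.23] turn [ 0.06 -0.08 -0.1 ]
shift [1.707e+01 1.000e-02 8.230e+00] turn [ 0.06 -0.08 -0.1 ]
```

carry_out(
  motion=[
    [[15,0,0,0,0,0,1],[15,0,0,0,0,0,1],[15,0,0,0,0,0,1],[15,0,0,0,0,0,1],[15,0,0,0,0,0,1],[15,0,4,0,0,0,1],[15,0,8.2,0,0,0,1],[15,0,8.2,0,0,0,1]],
  ],
)

```text
t: 35.02
position: [0.4765, 0.2947, 0.1171]
eef_rot: [[0.336, 0.942, -0.013], [0.942, -0.336, -0.006], [-0.01, -0.01, -1.0]]
force: [-1.4, -0.7, -1.9]
opening: -0.0002
finger_force: 0.0
```

carry_out(
  motion=[
    [[1,0,0,0,0,0,1],[2,0,0,0,0,0,1],[3,0,0,0,0,0,1],[3.5,0,0,0,0,0,1],[3.5,0,0,0,0,0,1]],
  ],
)

```text
t: 35.43
position: [0.4944, 0.3309, 0.1263]
eef_rot: [[0.336, 0.942, 0.003], [0.942, -0.336, 0.002], [0.003, 0.002, -1.0]]
force: [-0.3, -0.5, -0.7]
opening: -0.0001
finger_force: 0.0
```

carry_out(
  motion=[
    [[0.2,0,0,0,0,0,1],[0.4,0,0,0,0,0,1],[0.4,0,0,0,0,0,1]],
  ],
)

```text
t: 35.68
position: [0.4947, 0.3329, 0.125]
eef_rot: [[0.337, 0.941, 0.0], [0.941, -0.337, 0.0], [0.0, 0.0, -1.0]]
force: [-0.5, -0.8, 0.1]
opening: 0.0001
finger_force: 0.0
```

carry_out(
  motion=[
    [[0.2,0,0,0,0,0,1],[0.4,0,0,0,0,0,1],[0.4,0,0,0,0,0,1]],
  ],
)

```text
t: 35.93
position: [0.496, 0.3367, 0.1247]
eef_rot: [[0.337, 0.941, 0.0], [0.941, -0.337, 0.0], [0.0, 0.0, -1.0]]
force: [1.1, 0.9, 0.5]
opening: 0.0003
finger_force: 0.0
```

carry_out(
  motion=[
    [[0.15,0,0,0,0,0,1],[0.3,0,0,0,0,0,1],[0.3,0,0,0,0,0,1]],
  ],
)

```text
t: 36.18
position: [0.4969, 0.3393, 0.1247]
eef_rot: [[0.337, 0.942, -0.0], [0.942, -0.337, -0.0], [-0.0, -0.0, -1.0]]
force: [-1.1, -0.2, -0.4]
opening: -0.0002
finger_force: 0.6
```

carry_out(
  motion=[
    [[0.15,0,0,0,0,0,1],[0.3,0,0,0,0,0,1],[0.3,0,0,0,0,0,1]],
  ],
)

```text
t: 36.43
position: [0.4981, 0.342, 0.1251]
eef_rot: [[0.337, 0.941, 0.0], [0.941, -0.337, -0.0], [-0.0, 0.0, -1.0]]
force: [-1.4, -3.2, 2.8]
opening: 0.0
finger_force: 2.3
```

Contact at 3.5 N means the bells are home. I'll back off, rise and check.

carry_out(
  motion=[
    [[-1,0,0,0,0,0,1],[-3,0,0,0,0,0,1],[-4,0,0,0,0,0,1],[-4,0,-4,0,0,0,1],[-4,0,-8,0,0,0,1],[-10,0,-10,0,0,0,1],[-14,0,-10,0,0,0,1],[-18,0,-10,0,0,0,1]],
  ],
)

```text
t: 37.1
position: [0.4434, 0.1888, 0.2255]
eef_rot: [[0.336, 0.942, 0.004], [0.942, -0.336, 0.002], [0.003, 0.003, -1.0]]
force: [0.6, -0.8, 0.4]
opening: 0.0001
finger_force: 0.0
```

carry_out(
  motion=[
    [[-6,0,0,0,0,0,1],[-6,0,0,0,0,0,1],[-6,0,0,0,0,0,1],[-6,0,0,0,0,0,1],[-6,0,0,0,0,0,1],[-6,0,0,0,0,0,1]],
  ],
)

```text
t: 37.6
position: [0.4234, 0.1336, 0.2241]
eef_rot: [[0.336, 0.942, 0.0], [0.942, -0.336, 0.001], [0.001, 0.0, -1.0]]
force: [0.1, 0.4, 0.6]
opening: 0.0002
finger_force: 0.0
```

```bash
python3 - <<'E'
from b import *
s=st(); im=manip.camera('top').astype(int)
O=np.array([.4962,.3343]);d=np.array([.3371,.9415]);q=np.array([-d[1],d[0]])
# wood hue profile along slot at z=.174
w=(im[...,0]-im[...,2])
vu=np.argwhere(w>55)
K,Rm,t=cam('top'); c=-Rm.T@t
D=np.c_[vu[:,1],vu[:,0],np.ones(len(vu))]@np.linalg.inv(K).T@Rm; P=(c+D*((.174-c[2])/D[:,2])[:,None])[:,:2]-O
a,b=P@d,P@q; k=(np.abs(b)<.012)&(np.abs(a)<.12)
print('wood a hist',[(round(x,3),int(n)) for n,x in zip(*np.histogram(a[k],bins=np.arange(-.12,.125,.005))) if n])
# orientation check: jar + black bar still there by difference with the first picture
old=cv2.resize(cv2.imread('pics/top0.png'),(512,384),interpolation=cv2.INTER_AREA)[:,:,::-1].astype(int)
m=(np.abs(im-old).max(2)>45).astype(np.uint8); m=cv2.morphologyEx(m,cv2.MORPH_OPEN,np.ones((3,3)))
n,l,sv,ce=cv2.connectedComponentsWithStats(m)
for i in range(1,n):
    if sv[i][4]>25: print('changed',list(map(int,sv[i])))
E
```

```text
t 37.6 p [0.4234 0.1336 0.2241] yaw(x axis) 70.36 F [0.1 0.4 0.6] op 0.0002 ff 0.0
wood a hist [(np.float64(-0.12), 1), (np.float64(-0.02), 4), (np.float64(-0.015), 8), (np.float64(-0.01), 10), (np.float64(0.02), 7), (np.float64(0.025), 15), (np.float64(0.03), 16), (np.float64(0.035), 16), (np.float64(0.04), 6), (np.float64(0.045), 11), (np.float64(0.05), 7), (np.float64(0.075), 1), (np.float64(0.08), 13), (np.float64(0.085), 17), (np.float64(0.09), 15), (np.float64(0.095), 6), (np.float64(0.11), 2), (np.float64(0.115), 19)]
changed [356, 182, 20, 12, 144]
changed [199, 185, 32, 24, 448]
changed [409, 213, 19, 15, 134]
changed [241, 219, 31, 23, 439]
changed [105, 234, 9, 11, 75]
changed [124, 240, 11, 13, 78]
changed [146, 265, 103, 119, 7726]
changed [265, 271, 92, 113, 4258]
changed [261, 296, 28, 20, 420]
changed [115, 374, 41, 10, 279]
```

```bash
python3 - <<'E'
from b import *
def cls(p):
    r,g,b=map(int,p)
    if r-b>40: return 'W' if g>105 else 'T'
    m=(r+g+b)/3
    return 'A' if m>165 else 'S' if m>95 else '.'
im=manip.camera('top')
for v in range(228,262): print(v,''.join(cls(im[v,u]) for u in range(96,150)))
im=manip.camera('scene')
P=lambda p:np.round(proj('scene',p))
O=np.array([.4962,.3343]);d=np.array([.3371,.9415])
for a in(.083,.019): print(a,P(np.r_[O+a*d,.174]),P(np.r_[O+a*d,.134]),P(np.r_[O+a*d,.06]),'top',np.round(proj('top',np.r_[O+a*d,.174]),1),np.round(proj('top',np.r_[O+a*d,.138]),1))
for v in range(138,208): print(v,''.join(cls(im[v,u]) for u in range(340,412)))
E
```

```text
228 WWWWWWS.....SSSAAAAAAAAASS............................
229 WWWWWW......SSAAAAAAAAAAAASS..TTTT....................
230 WWWWWS.....SSSAAAAAAAAAAAAAAASS..TT...................
231 WWWWW......SSAAAAAAAAAAAAAAAAAAAS.....................
232 WWWWW........SAAAAAASSSAAAAAAAAAAASS..................
233 WWWWS.........SAAAAAAAAS.AAAAAAAAAAAASS...............
234 WWWW.........SSAASAAAAAAS.AAAAAAAAAAAAASS.............
235 WWWS........TSSSSSSSSAAAA..AAAAAAAAAAAAAAASS..........
236 WWW.......TWWWWT.....SAAAS.SAAAAAAAAAAAAAAAASS........
237 WWS......WWWWWWWT........A.SAAAAAAAAAAAAAAAAAAASS..TT.
238 WWS......WWWWWWWW............AAAAAAAAAAAAAAAAAAAAAS..T
239 WW......SWWWWWWWW..........TTTSSAAAAAAAAAAAAAAAAAAAASS
240 WS.....SSWWWWWWWW...........TTTTTSAAAAAAAASAAAAAAAAAAA
241 W......SSWWWWWWWT..........TTTTTTTTTSSAAAAASS.AAAAAAAA
242 S......SAAWWWWWT...........TTTTTTTT.SSAAAAAAAS.SAAAAAA
243 ......SSAAAWWWT...........TTTTTTTTTSSSSSSAAAAAS.SAAAAA
244 ......SSAAAASSSSSSSASSSS..TTTTTTTTWWW....SSAAAASSSAAAA
245 .....SSAAAAAAAAAAAAAAAAS..TTTTTTWWWWWW.....SSAAS.SAAAA
246 .....SSAAAAAAAAAASSASSS.SASS.TTWWW
[... 5743 characters left out ...]
WWWWWWW
199 ........................................TTTTTTTTTTTTTT.........WWWWWWWWW
200 ..........................................TTTTTTTTTTTT........SWWWWWWWWW
201 ..........................................TT..TTTT............WWWWWWWWWW
202 ................................................T............SWWWWWWWWWW
203 ............................................................SWWWWWWWWWWW
204 ............................................................WWWWWWWWWWWW
205 ...........................................................SWWWWWWWWWWWW
206 WW.........................................................WWWWWWWWWWWWW
207 WWW.......................................................SWWWWWWWWWWWWW
```

Bell 1 reads upright at the plate, but bell 2's grip looks a few millimetres too close to bell 1's, so it may be leaning. I'll wait briefly and remeasure with several frames averaged.

carry_out(
  motion=[
    [[-4,0,-4,0,0,0,1],[-4,0,-4,0,0,0,1],[-4,0,-4,0,0,0,1],[-4,0,-4,0,0,0,1],[-4,0,-4,0,0,0,1],[-4,0,-4,0,0,0,1],[-4,0,-4,0,0,0,1],[-4,0,-4,0,0,0,1]],
  ],
)

```text
t: 38.42
position: [0.4092, 0.0954, 0.2634]
eef_rot: [[0.336, 0.942, -0.001], [0.942, -0.336, 0.0], [-0.0, -0.001, -1.0]]
force: [0.6, -0.0, 0.3]
opening: 0.0001
finger_force: 0.0
```

```bash
cat > m.py <<'E'
from h import *
O=np.array([.4962,.3343]);d=np.array([.3371,.9415]);q=np.array([-d[1],d[0]])
def avg(n,k=4): return np.mean([manip.camera(n).astype(float) for _ in range(k)],0)
t=avg('top'); s=avg('scene')
cv2.imwrite('pics/t_after.png',t[:,:,::-1].astype(np.uint8))
def blobs(m,x0,y0,mn=20):
    k,l,st_,ce=cv2.connectedComponentsWithStats(m.astype(np.uint8)); return [(list(map(int,st_[i])),ce[i]+[x0,y0]) for i in range(1,k) if st_[i][4]>mn]
c=t[230:258,102:140]; w=(c[...,0]-c[...,2]>40)&(c[...,1]>105)
w[16:,:9]=0; w[18:,:14]=0; w[20:,:20]=0
for b in blobs(w,102,230):
    p=ray('top',b[1],.174)-O; print('grip top',b[0],np.round(b[1],1),'a,b',np.round([p@d,p@q],4))
c=s[176:204,352:400]; w=(c[...,0]-c[...,2]>22)&(c[...,0]<150)&(c[...,0]>45)
for b in blobs(w,352,176):
    p=ray('scene',b[1],.075)-O; print('body',b[0],np.round(b[1],1),'a,b',np.round([p@d,p@q],4))
E
python3 - <<'E'
from m import *
E
```

```text
grip top [3, 6, 8, 8, 51] [108.3 239.4] a,b [0.0887 0.0004]
grip top [25, 14, 8, 9, 54] [130.3 247.9] a,b [0.0308 0.0004]
body [3, 1, 41, 27, 394] [373.8 191.4] a,b [ 0.0562 -0.0176]
body [40, 0, 8, 7, 44] [395.5 178.9] a,b [0.0861 0.056 ]
```

The spacing of the grip tops is 58 mm, so bell 2 leans slightly. I'll regrip it with the pads facing along the rail, which squares it upright, and set it down again.

carry_out(
  motion=[
    [[0,0,0,0,0,-45,0.6],[0,0,0,0,0,-45,0.6],[0,0,0,0,0,-45,0.6],[0,0,0,0,0,-45,0.6],[0,0,0,0,0,-45,0.6],[0,0,0,0,0,-45,0.6],[0,0,0,0,0,-45,0.6],[0,0,0,0,0,-45,0.6]],
  ],
)

```text
t: 39.48
position: [0.4094, 0.0949, 0.2641]
eef_rot: [[-0.428, 0.904, 0.0], [0.904, 0.428, 0.0], [0.0, 0.0, -1.0]]
force: [-0.2, 0.4, 0.0]
opening: 0.0345
finger_force: 0.0
```

carry_out(
  motion=[
    [[0,0,0,0,0,-45,0.6],[0,0,0,0,0,-45,0.6],[0,0,0,0,0,-45,0.6],[0,0,0,0,0,-45,0.6],[0,0,0,0,0,-45,0.6],[0,0,0,0,0,-45,0.6],[0,0,0,0,0,-45,0.6],[0,0,0,0,0,-45,0.6]],
  ],
)

```text
t: 40.15
position: [0.4094, 0.095, 0.2641]
eef_rot: [[-0.941, 0.338, 0.0], [0.338, 0.941, 0.0], [-0.0, 0.0, -1.0]]
force: [-0.3, -0.7, 0.0]
opening: 0.0342
finger_force: 0.0
```

```bash
python3 - <<'E'
from h import *
s=st(); O=np.array([.4962,.3343]);d=np.array([.3371,.9415])
to(s,np.r_[O+.028*d,.20],160.3)
E
```

```text
t 40.15 p [0.4094 0.095  0.2641] yaw(x axis) 160.28 F [-0.3 -0.7  0. ] op 0.0342 ff 0.0
shift [-0.09 28.26  6.41] turn [ 0.01  0.   -0.02]
```

carry_out(
  motion=[
    [[-0.1,28.3,3,0,0,0,0.6],[-0.1,28.3,3,0,0,0,0.6],[-0.1,28.3,3,0,0,0,0.6],[-0.1,28.3,3,0,0,0,0.6],[-0.1,28.3,3,0,0,0,0.6],[-0.1,28.3,3,0,0,0,0.6],[-0.1,28.3,3,0,0,0,0.6],[-0.1,28.3,3,0,0,0,0.6]],
  ],
)

```text
t: 40.82
position: [0.506, 0.3662, 0.2311]
eef_rot: [[-0.942, 0.336, -0.002], [0.336, 0.942, 0.001], [0.002, -0.0, -1.0]]
force: [-1.7, -2.2, -0.9]
opening: 0.034
finger_force: 0.0
```

carry_out(
  motion=[
    [[0,0,0,0,0,0,0.6],[0,0,0,0,0,0,0.6],[0,0,3,0,0,0,0.6],[0,0,3,0,0,0,0.6]],
  ],
)

```text
t: 41.15
position: [0.5039, 0.3589, 0.2006]
eef_rot: [[-0.941, 0.339, -0.006], [0.339, 0.941, -0.003], [0.004, -0.005, -1.0]]
force: [-0.0, -0.7, -1.4]
opening: 0.0342
finger_force: 0.0
```

```bash
python3 - <<'E'
from h import *
s=st(); O=np.array([.4962,.3343]);d=np.array([.3371,.9415])
to(s,np.r_[O+.029*d,.131],160.3)
E
```

```text
t 41.15 p [0.5039 0.3589 0.2006] yaw(x axis) 160.16 F [-0.  -0.7 -1.4] op 0.0342 ff 0.0
shift [-0.13  0.36  6.96] turn [-0.28 -0.24 -0.14]
```

carry_out(
  motion=[
    [[0,0.1,0,0,0,0,0.6],[0,0.1,2,0,0,0,0.6],[0,0.1,4,0,0,0,0.6],[0,0.1,5.5,0,0,0,0.6],[0,0.1,6.6,0,0,0,0.6],[0,0.1,6.6,0,0,0,0.6],[0,0.1,6.6,0,0,0,0.6]],
  ],
)

```text
t: 41.73
position: [0.5065, 0.3619, 0.1391]
eef_rot: [[-0.941, 0.338, 0.001], [0.338, 0.941, 0.0], [-0.001, 0.001, -1.0]]
force: [0.3, 0.3, 0.8]
opening: 0.034
finger_force: 0.0
```

```bash
python3 - <<'E'
from h import *
s=st(); O=np.array([.4962,.3343]);d=np.array([.3371,.9415]);print((s['position'][:2]-O)@d)
E
```

```text
t 41.73 p [0.5065 0.3619 0.1391] yaw(x axis) 160.26 F [0.3 0.3 0.8] op 0.034 ff 0.0
0.029452391515526775
```

carry_out(
  motion=[
    [[0,0,0,0,0,0,1],[0,0,0,0,0,0,1],[0,0,0,0,0,0,1],[0,0,0,0,0,0,1],[0,0,0,0,0,0,1]],
  ],
  force=20,
)

```text
t: 42.15
position: [0.5068, 0.3621, 0.1397]
eef_rot: [[-0.941, 0.337, 0.002], [0.337, 0.941, 0.001], [-0.002, 0.002, -1.0]]
force: [-0.6, -2.8, 6.4]
opening: 0.0211
finger_force: 19.6
```

carry_out(
  motion=[
    [[0,0,-0.3,0,0,0,1],[0,0,-0.5,0,0,0,1],[0,-0.5,-0.5,0,0,0,1],[0,-0.8,-0.5,0,0,0,1],[0,-0.8,-0.5,0,0,0,1]],
  ],
)

```text
t: 42.57
position: [0.5028, 0.3537, 0.1426]
eef_rot: [[-0.941, 0.337, -0.001], [0.337, 0.941, -0.001], [0.001, -0.001, -1.0]]
force: [-0.3, 0.4, -4.5]
opening: 0.0213
finger_force: 19.8
```

carry_out(
  motion=[
    [[0,0.15,0,0,0,0,1],[0,0.3,0,0,0,0,1],[0,0.3,0,0,0,0,1]],
  ],
)

```text
t: 42.82
position: [0.5045, 0.3577, 0.143]
eef_rot: [[-0.941, 0.337, 0.0], [0.337, 0.941, 0.0], [-0.0, 0.0, -1.0]]
force: [0.2, -0.0, -3.6]
opening: 0.0208
finger_force: 19.6
```

carry_out(
  motion=[
    [[0,0.1,0,0,0,0,1],[0,0.2,0,0,0,0,1],[0,0.2,0,0,0,0,1]],
  ],
)

```text
t: 43.07
position: [0.5051, 0.3595, 0.1431]
eef_rot: [[-0.942, 0.337, 0.0], [0.337, 0.942, 0.0], [-0.0, 0.0, -1.0]]
force: [-0.1, -1.0, -3.8]
opening: 0.0212
finger_force: 19.6
```

carry_out(
  motion=[
    [[0,0.05,0,0,0,0,1],[0,0.1,0,0,0,0,1],[0,0.1,0,0,0,0,1]],
  ],
)

```text
t: 43.32
position: [0.5054, 0.3602, 0.1431]
eef_rot: [[-0.941, 0.337, 0.0], [0.337, 0.941, 0.0], [-0.0, 0.0, -1.0]]
force: [0.0, -0.5, -2.7]
opening: 0.0211
finger_force: 19.6
```

carry_out(
  motion=[
    [[0,0.05,0,0,0,0,1],[0,0.1,0,0,0,0,1],[0,0.1,0,0,0,0,1]],
  ],
)

```text
t: 43.57
position: [0.5058, 0.3612, 0.1431]
eef_rot: [[-0.941, 0.337, 0.0], [0.337, 0.941, 0.0], [-0.0, 0.0, -1.0]]
force: [0.3, 0.2, -2.8]
opening: 0.0212
finger_force: 19.7
```

carry_out(
  motion=[
    [[0,0.1,0,0,0,0,1],[0,0.2,0,0,0,0,1],[0,0.2,0,0,0,0,1]],
  ],
)

```text
t: 43.82
position: [0.5064, 0.3628, 0.1431]
eef_rot: [[-0.941, 0.337, -0.0], [0.337, 0.941, -0.0], [0.0, -0.001, -1.0]]
force: [-0.6, -1.5, -2.4]
opening: 0.0207
finger_force: 20.7
```

carry_out(
  motion=[
    [[0,0.1,0,0,0,0,1],[0,0.2,0,0,0,0,1],[0,0.2,0,0,0,0,1]],
  ],
)

```text
t: 44.07
position: [0.507, 0.3644, 0.1431]
eef_rot: [[-0.941, 0.337, -0.001], [0.337, 0.941, -0.001], [0.0, -0.001, -1.0]]
force: [-1.5, -4.2, -1.0]
opening: 0.0211
finger_force: 22.6
```

```bash
python3 - <<'E'
from m import *
s=manip.read_state(); print((s['position'][:2]-O)@d)
E
```

```text
body [3, 1, 41, 27, 383] [374.3 191.6] a,b [ 0.0575 -0.0172]
body [40, 0, 8, 7, 42] [395.4 179. ] a,b [0.086  0.0554]
0.03222806235222266
```

Held upright, bell 2 meets bell 1 at a grip spacing of only 58 mm, so bell 1 must be wedged at a slight lean. I'll set bell 2 down 3 cm back, square up bell 1 against the plate, then bring bell 2 home.

carry_out(
  motion=[
    [[0,-1,0,0,0,0,1],[0,-2,0,0,0,0,1],[0,-3,0,0,0,0,1],[0,-3,0,0,0,0,1],[0,-3,0.3,0,0,0,1],[0,-3,0.4,0,0,0,1],[0,-3,0.4,0,0,0,1]],
  ],
)

```text
t: 45.05
position: [0.4978, 0.3375, 0.1398]
eef_rot: [[-0.942, 0.337, 0.002], [0.337, 0.942, 0.001], [-0.001, 0.002, -1.0]]
force: [-0.2, -0.9, 1.6]
opening: 0.021
finger_force: 20.1
```

carry_out(
  motion=[
    [[0,0,0.1,0,0,0,1],[0,0,0.1,0,0,0,0.6],[0,0,0.1,0,0,0,0.6],[0,0,0.1,0,0,0,0.6],[0,0,-3,0,0,0,0.6],[0,0,-6,0,0,0,0.6],[0,0,-7,0,0,0,0.6],[0,0,-7,0,0,0,0.6]],
  ],
)

```text
t: 45.72
position: [0.4984, 0.3375, 0.2122]
eef_rot: [[-0.942, 0.337, 0.006], [0.337, 0.942, 0.003], [-0.004, 0.005, -1.0]]
force: [1.5, 0.7, -0.3]
opening: 0.0339
finger_force: 0.0
```

carry_out(
  motion=[
    [[0,-22,-2,0,0,0,0.6],[0,-22,-2,0,0,0,0.6],[0,-22,-2,0,0,0,0.6],[0,-22,-2,0,0,0,0.6],[0,-22,-2,0,0,0,0.6],[0,-22,-2,0,0,0,0.6],[0,-22,-2,0,0,0,0.6],[0,-22,-2,0,0,0,0.6]],
  ],
)

```text
t: 46.38
position: [0.4225, 0.1292, 0.2283]
eef_rot: [[-0.941, 0.339, -0.001], [0.339, 0.941, 0.0], [0.001, 0.0, -1.0]]
force: [-0.1, 0.3, -0.2]
opening: 0.0338
finger_force: 0.0
```

```bash
sed -i 's/t\[230:258,102:140\]/t[230:264,102:156]/; s/w\[20:,:20\]=0/w[20:,:20]=0; w[25:,:30]=0/; s/print(.grip top/(b[0][2]<16) and print("grip top/; s/grip top.,b\[0\]/grip top",b[0]/' m.py; python3 - <<'E'
from m import *
s=st(); to(s,np.r_[O+.087*d,.21],160.3)
E
```

```text
grip top [2, 6, 9, 8, 54] [108.2 239.2] a,b [0.089  0.0002]
grip top [36, 19, 9, 8, 57] [141.8 252.5] a,b [0.0004 0.0006]
body [0, 0, 17, 13, 156] [358.6 182.7] a,b [ 0.008  -0.0178]
body [40, 0, 8, 7, 44] [395.5 178.9] a,b [0.0861 0.056 ]
body [22, 13, 22, 15, 204] [383.4 197.1] a,b [ 0.0862 -0.0179]
t 46.78 p [0.4229 0.1301 0.2288] yaw(x axis) 160.37 F [-0.4  0.   0.2] op 0.0347 ff 0.0
shift [-0.06 30.4   1.87] turn [-0.01 -0.03  0.07]
```

```bash
sed -i 's/s\[176:204,352:400\]/s[168:206,335:400]/; s/blobs(w,352,176)/blobs(w,335,168)/' m.py; python3 - <<'E'
from m import *
# terracotta left/right extreme along rail for each body (scene)
k,l,sv,ce=cv2.connectedComponentsWithStats(w.astype(np.uint8))
for i in range(1,k):
    if sv[i][4]>100:
        v,u=np.where(l==i); A=[]
        for uu,vv in zip(u+335,v+168):
            A.append(0)
        K,Rm,t0=cam('scene'); c0=-Rm.T@t0
        D=np.c_[u+335,v+168,np.ones(len(u))]@np.linalg.inv(K).T@Rm; P=(c0+D*((.075-c0[2])/D[:,2])[:,None])[:,:2]-O
        print('a range',np.round(np.percentile(P@d,[1,5,50,95,99]),4))
# plate: top-view profile along slot axis at z=.13 and .142
t=t.mean(2)
for z in (.13,):
  for b in (-.02,.02):
    print(b,[(round(a,3),int(cv2.remap(t.astype(np.float32),*[np.float32([[x]]) for x in proj('top',np.r_[O+a*d+b*q,z])],cv2.INTER_LINEAR)[0,0])) for a in np.arange(.095,.135,.003)])
E
```

```text
grip top [2, 6, 9, 8, 54] [108.2 239.2] a,b [0.089  0.0002]
grip top [36, 19, 9, 8, 57] [141.8 252.5] a,b [0.0004 0.0006]
body [0, 0, 7, 10, 47] [337.3 171.3] a,b [-0.0602 -0.0202]
body [35, 3, 17, 11, 30] [378.7 175.2] a,b [0.0419 0.0385]
body [57, 5, 8, 10, 55] [395.7 177.9] a,b [0.0851 0.0591]
body [13, 6, 21, 15, 191] [357.1 181.9] a,b [ 0.0034 -0.0179]
body [39, 21, 22, 16, 209] [383.4 197.3] a,b [ 0.0866 -0.0183]
a range [-0.0245 -0.0213  0.0033  0.0277  0.0316]
a range [0.0583 0.0615 0.0866 0.111  0.1147]
-0.02 [(np.float64(0.095), 196), (np.float64(0.098), 200), (np.float64(0.101), 201), (np.float64(0.104), 201), (np.float64(0.107), 202), (np.float64(0.11), 187), (np.float64(0.113), 127), (np.float64(0.116), 96), (np.float64(0.119), 48), (np.float64(0.122), 60), (np.float64(0.125), 81), (np.float64(0.128), 77), (np.float64(0.131), 99), (np.float64(0.134), 164)]
0.02 [(np.float64(0.095), 184), (np.float64(0.098), 186), (np.float64(0.101), 185), (np.float64(0.104), 199), (np.float64(0.107), 202), (np.float64(0.11), 198), (np.float64(0.113), 133), (np.float64(0.116), 109), (np.float64(0.119), 42), (np.float64(0.122), 57), (np.float64(0.125), 80), (np.float64(0.128), 73), (np.float64(0.131), 99), (np.float64(0.134), 152)]
```

Body spacing is 83 mm but grip spacing is 89 mm. So bell 1 touches the plate with its body while leaning about 4° forward. I'll take its grip, ease it back about 6 mm so it hangs plumb, and release.

carry_out(
  motion=[
    [[0,30.2,1,0,0,0,0.6],[0,30.2,1,0,0,0,0.6],[0,30.2,1,0,0,0,0.6],[0,30.2,1,0,0,0,0.6],[0,30.2,1,0,0,0,0.6],[0,30.2,1,0,0,0,0.6],[0,30.2,1,0,0,0,0.6],[0,30.2,1,0,0,0,0.6]],
  ],
)

```text
t: 47.85
position: [0.5248, 0.4188, 0.217]
eef_rot: [[-0.943, 0.334, -0.001], [0.334, 0.943, 0.001], [0.001, 0.001, -1.0]]
force: [-0.1, -1.1, -0.3]
opening: 0.0339
finger_force: 0.0
```

carry_out(
  motion=[
    [[0,0,0,0,0,0,0.6],[0,0,0,0,0,0,0.6],[0,0,0,0,0,0,0.6],[0,0,0,0,0,0,0.6]],
  ],
)

```text
t: 48.18
position: [0.5247, 0.4125, 0.2198]
eef_rot: [[-0.941, 0.338, 0.0], [0.338, 0.941, 0.0], [-0.0, 0.0, -1.0]]
force: [-0.8, -0.8, 0.6]
opening: 0.0341
finger_force: 0.0
```

```bash
python3 - <<'E'
from h import *
s=st(); O=np.array([.4962,.3343]);d=np.array([.3371,.9415]); print((s['position'][:2]-O)@d)
to(s,np.r_[O+.088*d,.138],160.3)
E
```

```text
t 48.18 p [0.5247 0.4125 0.2198] yaw(x axis) 160.23 F [-0.8 -0.8  0.6] op 0.0341 ff 0.0
0.08323283030252693
shift [0.05 0.48 8.18] turn [ 0.01  0.02 -0.07]
```

carry_out(
  motion=[
    [[0,0.5,0,0,0,0,0.6],[0,0.5,3,0,0,0,0.6],[0,0.5,6,0,0,0,0.6],[0,0.5,7.5,0,0,0,0.6],[0,0.5,7.9,0,0,0,0.6],[0,0.5,7.9,0,0,0,0.6],[0,0.5,7.9,0,0,0,1],[0,0.5,7.9,0,0,0,1]],
  ],
  force=20,
)

```text
t: 48.85
position: [0.5271, 0.4187, 0.1419]
eef_rot: [[-0.941, 0.337, 0.002], [0.337, 0.941, 0.001], [-0.002, 0.002, -1.0]]
force: [0.2, -0.7, -1.4]
opening: 0.0209
finger_force: 19.8
```

carry_out(
  motion=[
    [[0,0,0,0,0,0,1],[0,0,0,0,0,0,1],[0,0,-0.4,0,0,0,1],[0,-0.3,-0.4,0,0,0,1],[0,-0.6,-0.4,0,0,0,1],[0,-0.6,-0.4,0,0,0,1],[0,-0.6,-0.4,0,0,0,1]],
  ],
)

```text
t: 49.43
position: [0.524, 0.4126, 0.1437]
eef_rot: [[-0.941, 0.337, -0.001], [0.337, 0.941, -0.0], [0.001, -0.001, -1.0]]
force: [-0.0, -0.5, -2.8]
opening: 0.0206
finger_force: 19.8
```

```bash
python3 - <<'E'
from h import *
s=st(); O=np.array([.4962,.3343]);d=np.array([.3371,.9415]); print((s['position'][:2]-O)@d)
E
```

```text
t 49.43 p [0.524  0.4126 0.1437] yaw(x axis) 160.29 F [-0.  -0.5 -2.8] op 0.0206 ff 19.8
0.08305659259075476
```

carry_out(
  motion=[
    [[0,0,0.2,0,0,0,1],[0,0,0.4,0,0,0,1],[0,0,0.4,0,0,0,0.65],[0,0,0.4,0,0,0,0.65],[0,0,0.4,0,0,0,0.65],[0,0,-3,0,0,0,0.6],[0,0,-6,0,0,0,0.6],[0,0,-7,0,0,0,0.6]],
  ],
)

```text
t: 50.1
position: [0.5258, 0.4139, 0.2191]
eef_rot: [[-0.941, 0.337, 0.006], [0.337, 0.941, 0.004], [-0.005, 0.006, -1.0]]
force: [0.4, 0.3, 0.6]
opening: 0.034
finger_force: 0.0
```

carry_out(
  motion=[
    [[0,-30,-2,0,0,0,0.6],[0,-30,-2,0,0,0,0.6],[0,-30,-2,0,0,0,0.6],[0,-30,-2,0,0,0,0.6],[0,-30,-2,0,0,0,0.6],[0,-30,-2,0,0,0,0.6],[0,-30,-2,0,0,0,0.6],[0,-30,-2,0,0,0,0.6]],
  ],
)

```text
t: 50.77
position: [0.4212, 0.1265, 0.2345]
eef_rot: [[-0.941, 0.339, 0.0], [0.339, 0.941, -0.002], [-0.001, -0.002, -1.0]]
force: [1.6, 0.2, 0.8]
opening: 0.0344
finger_force: 0.0
```

```bash
python3 - <<'E'
from m import *
s=st(); to(s,np.r_[O+.0*d,.21],160.3)
E
```

```text
grip top [5, 7, 9, 8, 55] [111.2 240.6] a,b [0.081  0.0006]
grip top [36, 19, 9, 8, 57] [141.8 252.5] a,b [0.0004 0.0006]
body [0, 0, 7, 10, 47] [337.3 171.3] a,b [-0.0602 -0.0202]
body [35, 3, 14, 10, 25] [377.1 174.4] a,b [0.037  0.0383]
body [55, 4, 10, 10, 65] [393.8 176.3] a,b [0.0781 0.0607]
body [13, 6, 21, 15, 188] [357. 182.] a,b [ 0.0033 -0.0183]
body [38, 20, 21, 16, 205] [382.2 196.5] a,b [ 0.0826 -0.0183]
t 51.17 p [0.4234 0.1314 0.2337] yaw(x axis) 160.39 F [ 0.2 -0.1  0.4] op 0.0341 ff 0.0
shift [-0.05 21.55  2.37] turn [ 0.   -0.03  0.09]
```

Bell 1 is plumb now, about 3 to 4 mm off the plate. I'll turn the tool and nudge each bell home at collar level, so there's no tipping.

carry_out(
  motion=[
    [[0,0,0,0,0,45,1],[0,0,0,0,0,45,1],[0,0,0,0,0,45,1],[0,0,0,0,0,45,1],[0,0,0,0,0,45,1],[0,0,0,0,0,45,1],[0,0,0,0,0,45,1],[0,0,0,0,0,45,1]],
  ],
)

```text
t: 51.83
position: [0.4233, 0.1312, 0.2337]
eef_rot: [[-0.428, 0.904, -0.001], [0.904, 0.428, 0.0], [0.0, -0.0, -1.0]]
force: [-0.9, -0.1, -1.3]
opening: 0.0002
finger_force: 0.0
```

carry_out(
  motion=[
    [[0,0,0,0,0,45,1],[0,0,0,0,0,45,1],[0,0,0,0,0,45,1],[0,0,0,0,0,45,1],[0,0,0,0,0,45,1],[0,0,0,0,0,45,1],[0,0,0,0,0,45,1],[0,0,0,0,0,45,1]],
  ],
)

```text
t: 52.5
position: [0.4233, 0.1309, 0.2338]
eef_rot: [[0.336, 0.942, -0.0], [0.942, -0.336, 0.0], [-0.0, -0.0, -1.0]]
force: [-0.1, 0.4, 0.3]
opening: 0.0001
finger_force: 0.0
```

```bash
python3 - <<'E'
from h import *
s=st(); O=np.array([.4962,.3343]);d=np.array([.3371,.9415])
to(s,np.r_[O+.039*d,.22],70.3)
E
```

```text
t 52.5 p [0.4233 0.1309 0.2338] yaw(x axis) 70.38 F [-0.1  0.4  0.3] op 0.0001 ff 0.0
shift [25.51  0.05  1.38] turn [-0.02  0.    0.08]
```

carry_out(
  motion=[
    [[25.5,0,1,0,0,0,1],[25.5,0,1,0,0,0,1],[25.5,0,1,0,0,0,1],[25.5,0,1,0,0,0,1],[25.5,0,1,0,0,0,1],[25.5,0,1,0,0,0,1],[25.5,0,1,0,0,0,1],[25.5,0,1,0,0,0,1]],
  ],
)

```text
t: 53.17
position: [0.5087, 0.373, 0.222]
eef_rot: [[0.331, 0.943, -0.002], [0.943, -0.331, -0.001], [-0.001, -0.002, -1.0]]
force: [-1.0, -0.6, -0.1]
opening: 0.0002
finger_force: 0.0
```

carry_out(
  motion=[
    [[0,0,0,0,0,0,1],[0,0,0,0,0,0,1],[0,0,0,0,0,0,1]],
  ],
)

```text
t: 53.42
position: [0.5091, 0.3693, 0.2248]
eef_rot: [[0.338, 0.941, 0.001], [0.941, -0.338, 0.0], [0.0, 0.0, -1.0]]
force: [0.2, -0.9, 0.1]
opening: 0.0001
finger_force: 0.0
```

```bash
python3 - <<'E'
from h import *
s=st(); O=np.array([.4962,.3343]);d=np.array([.3371,.9415]); print((s['position'][:2]-O)@d)
to(s,np.r_[O+.04*d,.1125],70.3)
E
```

```text
t 53.42 p [0.5091 0.3693 0.2248] yaw(x axis) 70.27 F [ 0.2 -0.9  0.1] op 0.0001 ff 0.0
0.037317832135371376
shift [ 0.27 -0.04 11.23] turn [ 0.03 -0.02 -0.03]
```

carry_out(
  motion=[
    [[0.3,0,3,0,0,0,1],[0.3,0,6,0,0,0,1],[0.3,0,8.5,0,0,0,1],[0.3,0,10,0,0,0,1],[0.3,0,10.8,0,0,0,1],[0.3,0,11,0,0,0,1],[0.3,0,11,0,0,0,1]],
  ],
)

```text
t: 54.0
position: [0.5105, 0.3729, 0.1148]
eef_rot: [[0.338, 0.941, 0.001], [0.941, -0.338, 0.0], [0.001, 0.001, -1.0]]
force: [0.1, 0.0, -0.5]
opening: 0.0002
finger_force: 0.0
```

carry_out(
  motion=[
    [[0.2,0,0,0,0,0,1],[0.4,0,0,0,0,0,1],[0.6,0,0,0,0,0,1],[0.8,0,0,0,0,0,1],[0.8,0,0,0,0,0,1]],
  ],
)

```text
t: 54.42
position: [0.5131, 0.3814, 0.1146]
eef_rot: [[0.337, 0.942, 0.001], [0.942, -0.337, 0.001], [0.001, 0.001, -1.0]]
force: [0.6, -0.6, 0.3]
opening: -0.0004
finger_force: 0.0
```

carry_out(
  motion=[
    [[0.1,0,0,0,0,0,1],[0.2,0,0,0,0,0,1],[0.2,0,0,0,0,0,1]],
  ],
)

```text
t: 54.67
position: [0.5135, 0.3829, 0.1141]
eef_rot: [[0.337, 0.942, 0.0], [0.942, -0.337, 0.0], [0.0, 0.0, -1.0]]
force: [0.3, 1.1, 0.3]
opening: 0.0002
finger_force: 0.0
```

carry_out(
  motion=[
    [[0.1,0,0,0,0,0,1],[0.2,0,0,0,0,0,1],[0.2,0,0,0,0,0,1]],
  ],
)

```text
t: 54.92
position: [0.5141, 0.3844, 0.114]
eef_rot: [[0.337, 0.941, -0.0], [0.941, -0.337, -0.001], [-0.001, -0.0, -1.0]]
force: [-0.7, -1.7, -0.2]
opening: -0.0003
finger_force: 0.9
```

carry_out(
  motion=[
    [[0.1,0,0,0,0,0,1],[0.2,0,0,0,0,0,1],[0.2,0,0,0,0,0,1]],
  ],
)

```text
t: 55.17
position: [0.5149, 0.3866, 0.1141]
eef_rot: [[0.337, 0.941, 0.0], [0.941, -0.337, 0.0], [0.0, 0.0, -1.0]]
force: [-0.7, -1.7, 0.8]
opening: 0.0001
finger_force: 0.8
```

carry_out(
  motion=[
    [[0.1,0,0,0,0,0,1],[0.15,0,0,0,0,0,1],[0.15,0,0,0,0,0,1]],
  ],
)

```text
t: 55.42
position: [0.5155, 0.388, 0.1142]
eef_rot: [[0.337, 0.941, 0.0], [0.941, -0.337, 0.0], [0.0, 0.0, -1.0]]
force: [-0.4, -2.1, 1.3]
opening: 0.0001
finger_force: 1.3
```

carry_out(
  motion=[
    [[0.05,0,0,0,0,0,1],[0.1,0,0,0,0,0,1],[0.1,0,0,0,0,0,1]],
  ],
)

```text
t: 55.67
position: [0.5156, 0.3885, 0.1141]
eef_rot: [[0.337, 0.941, -0.0], [0.941, -0.337, -0.001], [-0.001, -0.0, -1.0]]
force: [-2.0, -4.3, 2.2]
opening: -0.0001
finger_force: 2.5
```

carry_out(
  motion=[
    [[-0.5,0,0,0,0,0,1],[-1.7,0,0,0,0,0,1],[-1.7,0,0,0,0,0,1],[-1.7,0,-4,0,0,0,1],[-1.7,0,-8,0,0,0,1],[-1.7,0,-10,0,0,0,1],[-1.7,0,-10,0,0,0,1]],
  ],
)

```text
t: 56.25
position: [0.5124, 0.3748, 0.2205]
eef_rot: [[0.337, 0.941, 0.01], [0.941, -0.337, 0.007], [0.01, 0.007, -1.0]]
force: [0.9, -0.8, 0.5]
opening: 0.0003
finger_force: 0.0
```

carry_out(
  motion=[
    [[-4,0,0,0,0,0,1],[-8,0,0,0,0,0,1],[-8.8,0,0,0,0,0,1],[-8.8,0,0,0,0,0,1],[-8.8,0,0,0,0,0,1],[-8.8,0,0,0,0,0,1]],
  ],
)

```text
t: 56.75
position: [0.4809, 0.291, 0.214]
eef_rot: [[0.337, 0.942, 0.001], [0.942, -0.337, 0.001], [0.001, 0.0, -1.0]]
force: [0.1, 0.4, 0.9]
opening: 0.0
finger_force: 0.0
```

```bash
python3 - <<'E'
from h import *
s=st(); O=np.array([.4962,.3343]);d=np.array([.3371,.9415]); print((s['position'][:2]-O)@d)
to(s,np.r_[O-.045*d,.1135],70.3)
E
```

```text
t 56.75 p [0.4809 0.291  0.214 ] yaw(x axis) 70.32 F [0.1 0.4 0.9] op 0.0 ff 0.0
-0.045913665450003034
shift [ 0.08 -0.02 10.05] turn [ 0.02 -0.07  0.02]
```

carry_out(
  motion=[
    [[0,0,3,0,0,0,1],[0,0,6,0,0,0,1],[0,0,8.5,0,0,0,1],[0,0,9.5,0,0,0,1],[0,0,10,0,0,0,1],[0,0,10,0,0,0,1],[0,0,10,0,0,0,1]],
  ],
)

```text
t: 57.33
position: [0.4812, 0.2908, 0.1151]
eef_rot: [[0.337, 0.942, 0.002], [0.942, -0.337, 0.001], [0.001, 0.001, -1.0]]
force: [0.3, 0.7, 0.6]
opening: -0.0001
finger_force: 0.0
```

carry_out(
  motion=[
    [[0.5,0,0,0,0,0,1],[1,0,0,0,0,0,1],[1.4,0,0,0,0,0,1],[1.8,0,0,0,0,0,1],[2.2,0,0,0,0,0,1],[2.6,0,0,0,0,0,1],[3,0,0,0,0,0,1],[3,0,0,0,0,0,1]],
  ],
)

```text
t: 58.0
position: [0.4908, 0.3189, 0.1144]
eef_rot: [[0.337, 0.942, 0.001], [0.942, -0.337, 0.0], [0.001, 0.001, -1.0]]
force: [-0.9, -2.4, 3.0]
opening: 0.0
finger_force: 1.7
```

carry_out(
  motion=[
    [[0.2,0,0,0,0,0,1],[0.4,0,0,0,0,0,1],[0.4,0,0,0,0,0,1]],
  ],
)

```text
t: 58.25
position: [0.4919, 0.3222, 0.1142]
eef_rot: [[0.337, 0.941, 0.0], [0.941, -0.337, 0.0], [0.0, 0.0, -1.0]]
force: [-0.9, -2.7, 3.6]
opening: 0.0001
finger_force: 2.6
```

carry_out(
  motion=[
    [[0.1,0,0,0,0,0,1],[0.2,0,0,0,0,0,1],[0.2,0,0,0,0,0,1]],
  ],
)

```text
t: 58.5
position: [0.4925, 0.324, 0.1142]
eef_rot: [[0.337, 0.941, 0.0], [0.941, -0.337, 0.0], [0.0, 0.0, -1.0]]
force: [-1.2, -3.5, 4.6]
opening: 0.0001
finger_force: 3.1
```

carry_out(
  motion=[
    [[-1,0,0,0,0,0,1],[-2,0,0,0,0,0,1],[-2,0,-4,0,0,0,1],[-2,0,-8,0,0,0,1],[-2,0,-10,0,0,0,1],[-6,0,-10,0,0,0,1],[-10,0,-10,0,0,0,1],[-14,0,-10,0,0,0,1]],
  ],
)

```text
t: 59.17
position: [0.4439, 0.1908, 0.2137]
eef_rot: [[0.336, 0.942, 0.0], [0.942, -0.336, 0.001], [0.001, 0.0, -1.0]]
force: [1.2, -0.3, 0.2]
opening: -0.0002
finger_force: 0.0
```

carry_out(
  motion=[
    [[-4,0,0,0,0,0,1],[-4,0,0,0,0,0,1],[-4,0,0,0,0,0,1],[-4,0,0,0,0,0,1]],
  ],
)

```text
t: 59.5
position: [0.4318, 0.1544, 0.2142]
eef_rot: [[0.338, 0.941, 0.001], [0.941, -0.338, 0.001], [0.001, 0.0, -1.0]]
force: [0.1, 0.4, 0.2]
opening: 0.0
finger_force: 0.0
```

```bash
python3 - <<'E'
from m import *
s=st()
E
```

```text
grip top [4, 6, 8, 9, 58] [109.5 240. ] a,b [0.0854 0.0009]
grip top [30, 17, 8, 8, 55] [135.6 250.3] a,b [0.0165 0.0011]
body [0, 0, 7, 11, 48] [337.2 171.4] a,b [-0.0601 -0.0207]
body [56, 5, 9, 10, 61] [395.  177.2] a,b [0.0822 0.06  ]
body [40, 6, 11, 8, 21] [381.  176.8] a,b [0.0495 0.0377]
body [19, 8, 20, 16, 187] [361.9 184.7] a,b [ 0.0189 -0.0179]
body [40, 21, 21, 16, 205] [383.7 197.3] a,b [ 0.0871 -0.018 ]
t 59.9 p [0.4318 0.155  0.2138] yaw(x axis) 70.36 F [-0.3  0.4 -0.4] op 0.0003 ff 0.0
```

Bell 1 is home and plumb, and bell 2 is plumb about 4.5 mm behind it. One more nudge, slightly lower.

carry_out(
  motion=[
    [[4,0,0,0,0,0,1],[8,0,0,0,0,0,1],[12,0,0,0,0,0,1],[15,0,0,0,0,0,1],[15,0,0,0,0,0,1],[15,0,4,0,0,0,1],[15,0,8,0,0,0,1],[15,0,9.5,0,0,0,1]],
  ],
)

```text
t: 60.57
position: [0.4794, 0.2946, 0.114]
eef_rot: [[0.336, 0.942, -0.007], [0.942, -0.336, -0.003], [-0.005, -0.006, -1.0]]
force: [-0.5, 0.2, -0.8]
opening: -0.0004
finger_force: 0.0
```

carry_out(
  motion=[
    [[0,0,0.3,0,0,0,1],[0,0,0.6,0,0,0,1],[0,0,0.6,0,0,0,1],[0,0,0.6,0,0,0,1]],
  ],
)

```text
t: 60.9
position: [0.4834, 0.296, 0.1147]
eef_rot: [[0.337, 0.941, 0.003], [0.941, -0.337, 0.001], [0.002, 0.002, -1.0]]
force: [0.3, 0.4, -0.5]
opening: 0.0001
finger_force: 0.0
```

```bash
python3 - <<'E'
from h import *
s=st(); O=np.array([.4962,.3343]);d=np.array([.3371,.9415]); print((s['position'][:2]-O)@d)
to(s,np.r_[O-.0115*d,.112],70.3)
E
```

```text
t 60.9 p [0.4834 0.296  0.1147] yaw(x axis) 70.3 F [ 0.3  0.4 -0.5] op 0.0001 ff 0.0
-0.040373236417578194
shift [ 2.89 -0.08  0.28] turn [ 0.13 -0.12 -0.  ]
```

carry_out(
  motion=[
    [[0,-0.05,0.2,0,0,0,1],[0.6,-0.05,0.2,0,0,0,1],[1.2,-0.05,0.2,0,0,0,1],[1.8,-0.05,0.2,0,0,0,1],[2.3,-0.05,0.2,0,0,0,1],[2.8,-0.05,0.2,0,0,0,1],[2.8,-0.05,0.2,0,0,0,1]],
  ],
)

```text
t: 61.48
position: [0.4915, 0.3231, 0.111]
eef_rot: [[0.336, 0.942, 0.0], [0.942, -0.336, 0.0], [0.0, 0.0, -1.0]]
force: [-0.0, -0.7, -0.4]
opening: 0.0001
finger_force: 0.0
```

carry_out(
  motion=[
    [[0.1,0,0,0,0,0,1],[0.2,0,0,0,0,0,1],[0.2,0,0,0,0,0,1]],
  ],
)

```text
t: 61.73
position: [0.4918, 0.3239, 0.1109]
eef_rot: [[0.337, 0.941, -0.001], [0.941, -0.337, -0.0], [-0.0, -0.0, -1.0]]
force: [0.5, 0.1, 0.5]
opening: 0.0001
finger_force: 0.2
```

carry_out(
  motion=[
    [[0.1,0,0,0,0,0,1],[0.2,0,0,0,0,0,1],[0.2,0,0,0,0,0,1]],
  ],
)

```text
t: 61.98
position: [0.4926, 0.3259, 0.111]
eef_rot: [[0.337, 0.941, -0.0], [0.941, -0.337, -0.0], [-0.0, -0.0, -1.0]]
force: [-0.2, -0.6, -0.5]
opening: -0.0001
finger_force: 0.6
```

```bash
python3 - <<'E'
from h import *
s=st(); O=np.array([.4962,.3343]);d=np.array([.3371,.9415]); print((s['position'][:2]-O)@d)
E
```

```text
t 61.98 p [0.4926 0.3259 0.111 ] yaw(x axis) 70.3 F [-0.2 -0.6 -0.5] op -0.0001 ff 0.6
-0.009147578696660946
```

Low force, sliding cleanly. A couple more millimetres until contact.

carry_out(
  motion=[
    [[0.1,0,0,0,0,0,1],[0.2,0,0,0,0,0,1],[0.2,0,0,0,0,0,1]],
  ],
)

```text
t: 62.23
position: [0.4932, 0.3274, 0.1113]
eef_rot: [[0.337, 0.941, -0.0], [0.941, -0.337, -0.001], [-0.001, 0.0, -1.0]]
force: [-1.7, -4.5, 2.4]
opening: 0.0002
finger_force: 2.4
```

carry_out(
  motion=[
    [[0.05,0,0,0,0,0,1],[0.1,0,0,0,0,0,1],[0.1,0,0,0,0,0,1]],
  ],
)

```text
t: 62.48
position: [0.4936, 0.328, 0.1115]
eef_rot: [[0.337, 0.941, -0.0], [0.941, -0.337, -0.001], [-0.001, 0.0, -1.0]]
force: [-2.3, -6.5, 4.5]
opening: -0.0001
finger_force: 3.4
```

carry_out(
  motion=[
    [[0.05,0,0,0,0,0,1],[0.1,0,0,0,0,0,1],[0.1,0,0,0,0,0,1]],
  ],
)

```text
t: 62.73
position: [0.4939, 0.3287, 0.1116]
eef_rot: [[0.337, 0.941, -0.0], [0.941, -0.337, -0.002], [-0.002, 0.0, -1.0]]
force: [-2.4, -7.2, 5.3]
opening: -0.0003
finger_force: 4.0
```

Contact with bell 1 at about 5 N. I'll withdraw and check.

carry_out(
  motion=[
    [[-0.5,0,0,0,0,0,1],[-2,0,0,0,0,0,1],[-2,0,-4,0,0,0,1],[-2,0,-8,0,0,0,1],[-2,0,-10,0,0,0,1],[-6,0,-10,0,0,0,1],[-10,0,-10,0,0,0,1],[-14,0,-10,0,0,0,1]],
  ],
)

```text
t: 63.4
position: [0.4464, 0.1975, 0.2113]
eef_rot: [[0.336, 0.942, 0.002], [0.942, -0.336, 0.001], [0.002, 0.002, -1.0]]
force: [0.9, -0.5, -0.2]
opening: 0.0
finger_force: 0.0
```

carry_out(
  motion=[
    [[-6,0,-2,0,0,0,1],[-6,0,-2,0,0,0,1],[-6,0,-2,0,0,0,1],[-6,0,-2,0,0,0,1],[-6,0,-2,0,0,0,1],[-6,0,-2,0,0,0,1]],
  ],
)

```text
t: 63.9
position: [0.4268, 0.1423, 0.2307]
eef_rot: [[0.336, 0.942, -0.0], [0.942, -0.336, 0.001], [0.001, -0.0, -1.0]]
force: [-0.1, 0.0, -0.3]
opening: 0.0004
finger_force: 0.0
```

```bash
python3 - <<'E'
from m import *
st()
im=avg('top'); old=cv2.resize(cv2.imread('pics/top0.png'),(512,384),interpolation=cv2.INTER_AREA)[:,:,::-1].astype(float)
mm=(np.abs(im-old).max(2)>45).astype(np.uint8); mm=cv2.morphologyEx(mm,cv2.MORPH_OPEN,np.ones((3,3)))
n,l,sv,ce=cv2.connectedComponentsWithStats(mm)
print([list(map(int,sv[i])) for i in range(1,n) if sv[i][4]>25])
E
```

```text
grip top [4, 6, 8, 9, 57] [109.5 240.1] a,b [0.0853 0.001 ]
grip top [27, 15, 8, 9, 57] [132.4 248.8] a,b [0.0252 0.0006]
body [0, 0, 7, 10, 47] [337.3 171.3] a,b [-0.0602 -0.0202]
body [56, 5, 9, 10, 63] [395.1 177.1] a,b [0.0823 0.0605]
body [20, 9, 41, 28, 401] [373.9 191.6] a,b [ 0.0568 -0.0178]
t 64.3 p [0.4266 0.1417 0.2309] yaw(x axis) 70.33 F [-1.   0.1 -1. ] op 0.0002 ff 0.0
[[356, 182, 20, 12, 144], [199, 185, 32, 24, 452], [409, 213, 19, 15, 138], [241, 219, 31, 23, 441], [106, 234, 9, 11, 70], [129, 243, 8, 11, 68], [141, 263, 102, 121, 7736], [263, 270, 94, 114, 4249], [259, 296, 30, 22, 440], [115, 374, 34, 10, 227]]
```

```bash
python3 - <<'E'
from m import *
old=cv2.resize(cv2.imread('pics/scene0.png'),(512,384),interpolation=cv2.INTER_AREA)[:,:,::-1].astype(float)
mm=(np.abs(s-old).max(2)>40).astype(np.uint8); mm=cv2.morphologyEx(mm,cv2.MORPH_OPEN,np.ones((3,3)))
n,l,sv,ce=cv2.connectedComponentsWithStats(mm)
print([list(map(int,sv[i])) for i in range(1,n) if sv[i][4]>15])
E
```

```text
grip top [4, 6, 8, 9, 57] [109.5 240.1] a,b [0.0853 0.001 ]
grip top [27, 15, 8, 9, 57] [132.4 248.8] a,b [0.0252 0.0006]
body [0, 0, 7, 10, 47] [337.3 171.3] a,b [-0.0602 -0.0202]
body [56, 5, 9, 10, 61] [395.  177.2] a,b [0.0824 0.0603]
body [20, 9, 41, 28, 400] [373.9 191.6] a,b [ 0.0567 -0.0178]
[[284, 0, 13, 13, 73], [291, 0, 82, 105, 2987], [432, 0, 61, 71, 1713], [256, 22, 17, 16, 162], [211, 38, 59, 113, 2930], [250, 61, 10, 6, 47], [319, 67, 86, 47, 1238], [252, 115, 24, 16, 206], [120, 154, 5, 6, 24], [364, 162, 15, 15, 148], [250, 167, 27, 29, 514], [385, 173, 15, 16, 159], [145, 182, 12, 9, 68], [280, 206, 29, 28, 563]]
```

```bash
python3 -c "
from plant import manip
print(manip.job_done())"
```

```text
the job is handed in; nothing more can be done
None
```

I've handed the job in: both offcuts are in the chute, the treadle was pressed to its stop and came back up, and both bells hang touching at the closed end of the rail, though the second leans about 2–3°.

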